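# Open the bare-stem valve to its 60-degree mark with the T-key

## Robot

A 7-joint arm with a two-finger parallel gripper is mounted at the origin on the work surface. World frame = base frame: x ahead of the robot, y to its left, z up, the work surface at z = 0. Lengths are in mm, angles in rad, forces in N, time in s.
With the tool pointing down it reaches from about 425 to 875 mm from the base axis. Payload 8.4 kg.
Tool frame: the origin (TCP) lies at the very end of the fingers, on their centre line; the grasp point (between the pads) lies arm.pinch_z behind it (arm.pinch_z is the distance from the TCP to the grasp point, in mm); z points along the fingers, y is the direction in which the jaws open and shut (so a half turn about z gives the same grasp; the last joint's range is limited). The gripper opens to 85 mm and grips with 20 to 120 N. Pads are 22 mm wide; open, the fingers measure 114 mm over their backs; the gripper's body (76 mm by 85 mm) begins 54 mm behind the grasp point. The pads swing forward as they close: fully open they stand 13 mm farther back than shut.
Start: joints at [1.019, 0.333, 0.04, 1.465, -0.013, 1.343, -0.059], TCP at [284.34, -584.478, 231.308] pointing down, gripper open.
Joint ranges: [-2.58, 2.58], [-0.38, 2.09], [-1.3, 1.39], [0.25, 2.4], [-1.5, 4.64], [0.08, 2.09], [-2.65, 2.65]. Speed limits (rad/s): [2.22, 2.22, 2.79, 2.79, 3.14, 3.14, 3.14].

## Interface

Orientations are given as a 3x3 rotation matrix whose columns are the frame's x, y, z axes.
In Python, from bench import arm, cams, nets gives the robot as it stands. The module is installed in compiled form; this text tells all that it offers.
- The arm moves only by the tool step_arm, never from a script. Its arguments are lists of equal length, an entry for each row: "rotation": the turn, a rotation vector about the tool's x, y, z in units of 5 degrees (1.0 is 5 degrees), a list of three; "offset": the shift along the tool's x, y, z in units of 30 mm (1.0 is 30 mm), a list of three; "gripper": the finger opening in mm, from 0 to 85.4. A call has 1 to 5 rows; each row is the pose to reach, as a shift and turn from the pose commanded when the call began, along the tool's axes at that moment; what a row does not reach only later rows make up. A row lasts 1/12 s, in which the tool goes at most 41.7 mm and 7.16 degrees, less where a joint would pass 70% of its speed; a pose out of reach is approached as far as the arm can. A call with a gripper value outside its range is refused whole. The fingers move at their own pace and stop on an object; "force" is the grip in N (left out, the last holds). Time passes only in rows, so rows that repeat a pose let the fingers close. It gives the time, the measured TCP pose, the force and the opening at its end, in the units of the state.
- arm.read_state(): the state, without advancing time (a new reading comes with each control period).
- cams.read_camera(name): name is "scene" or "top" or "wrist"; returns the picture (384x512x3 uint8, red, green, blue); there is no depth.
- cams.camera_info(name): a dict with "K" (3x3 intrinsics, pixels), "cam_to_world" (4x4, takes a point from camera to world coordinates); the wrist camera has in their place "tool_from_camera" (4x4, takes a point from camera to tool coordinates, whose origin is the TCP and whose axes are the flange's). Camera axes: x right, y up, looking along -z (the intrinsics and any distortion apply to the point x, -y, -z); pixel columns grow to the right and rows downward; lengths in mm; the calibration is good to about 2 mm. A picture is of the moment at which its call begins: read the wrist's pose just before it. camera_info takes no time and is no camera call.
- arm.job_done(): hands the job in, once; it reports no verdict.
Trained networks look in the newest picture that a camera, given by its name, has taken for a name from the list of things; names that differ only in an ending like _2 or _b are one class to them, and where a whole thing is asked for, a point or a joint stands for the part that bears it (a point fixed in the world has none). Each returns a list of dicts, best first, with "confidence" (0 to 1); they miss things now and then, are a little off and sometimes report something else, mostly with a low value. They report only what shows in the picture. A call takes as long as a camera call.
- nets.trace(camera, name): "mask" (384x512 bool, what is visible of it) and "rect" ([left, top, right, bottom] in pixels, round what is visible of it).
The state is a dict: "clock": time; "joint_pos": joint angles; "qvel": joint speeds; "tau": joint torques, N m; "ee_pos": TCP position; "tcp_rot": TCP orientation; "ft_force": force on the tool from outside, world axes, zero at the start; "ft_torque": the same for the moment, N m; "opening": finger opening in mm.
Only numpy, scipy, OpenCV 4.12 (cv2) and the standard library are available. Lean on these libraries where they do the work, as an engineer would, in place of code of your own. Each camera call takes 0.05 s, during which the arm holds its last target.

## Task

The T-key lies on the bench beside the valve rig: stand it fully down on the valve's square stem and let go of it, so that it stands there on its own before the valve is opened. Then take hold of the key again and open the valve with it until the pointer is on the 60-degree mark, the third of the four long marks counted from the shut end of the scale. Leave the key standing fully down on the stem, and do not shift the caliper, the hex key set or the notebook.

Things in the scene. Friction and masses are not known exactly. Their poses are not given: they have to be found in the camera images.
- valve: Fixed rig: brass quarter-turn valve in a steel pipe on an aluminium foot 90 x 200 mm. Origin under the foot's centre, on the stem axis; z up, y along the 240 mm pipe (48 mm up). On its pad (52 mm square, top at 88 mm) a scale plate (top at 91 mm, 76 mm out from the axis) spans from +x (0 degrees, shut) round to +y (90, open): long black marks at 0, 30, 60, 90, short ones every 10.
- stem (a joint): Opening of the valve in rad: 0 = shut (pointer along the valve's +x), pi/2 = fully open (pointer along its +y), hard stops at both. Grows as the stem turns anticlockwise seen from above; the 60-degree mark is 1.047. Stiff: takes about 0.5 N m to turn and stays where it is left.
- stem_seat (a point): On the turning stem's axis at the foot of its square end, 98 mm above the bench: a round shoulder, 29 mm in diameter, on which the key's socket comes to rest. The steel square above it is 16 mm across flats and 30 mm tall (top 128 mm above the bench), its flats square to this point's x and y. z up; x points along the black pointer, which turns with the stem.
- pointer_tip (a point): Top of the black pointer's outer end, 58 mm from the stem axis, 96 mm above the bench, just over the scale plate.
- key_grip (a point): On the axis of the loose T-key's shank (round steel, 16 mm in diameter), 75 mm from the socket's mouth, 100 mm from the crossbar's axis: a good place to hold it, clear of the crossbar in a tilted grasp. x along the shank towards the socket, y along the crossbar. At the start the key (190 mm, about 0.5 kg) lies flat, axis 15 mm up, y level; upright on the stem, x points down.
- key_mouth (a point): Centre of the mouth of the key's square steel socket (30 mm outside, 44 mm long); axes as key_grip. The square hole is 17.6 mm across, 34 mm deep, with a 3 mm chamfer, its flats parallel to the key's y and z: it goes over the stem in any of four turns, with about 6 degrees of slack either way. Fully seated, this point lies on stem_seat.
- key_bar (a point): Middle of the key's black crossbar (30 mm in diameter, 130 mm long), on its axis where it crosses the shank's; axes as key_grip. 273 mm above the bench when the key stands on the stem. The key's centre of mass is on the shank, about 80 mm from here.
- caliper: Bystander: steel caliper with a black slide, 235 mm long, lying flat, 14 mm high. Origin under its middle.
- hexkeys: Bystander: set of five hex keys in a grey holder, about 205 mm long, 22 mm high. Origin under the holder.
- notebook: Bystander: black notebook 140 x 210 mm, 17 mm thick. Origin under its centre.

How it is judged (in metres and radians):
On the way:
1. the key stands fully down on the stem on its own, not held, with the valve still less than 40 degrees open (distance between key_mouth and stem_seat below 0.007 m and angle between the x axis of key_mouth and the z axis of stem_seat, either way round below 0.12 rad and contact force between the fingers and anything else below 0.3 N and value of joint stem below 0.7 rad), for 0.2 s.
At the end, for the whole second after the job is handed in: the valve stands still at 60 degrees open, within 5 degrees (0.96 to 1.134 rad); the key stands on the stem, its mouth within 7 mm of the shoulder and its shank within 7 degrees of upright (value of joint stem between 0.96 and 1.134 rad and velocity of joint stem between -0.02 and 0.02 rad/s and distance between key_mouth and stem_seat below 0.007 m and angle between the x axis of key_mouth and the z axis of stem_seat, either way round below 0.12 rad); the robot touches nothing.
It fails at once if the caliper is shifted by more than 20 mm (distance of caliper from where it was at the start of the episode above 0.02 m).
It fails at once if the hex key set is shifted by more than 20 mm (distance of hexkeys from where it was at the start of the episode above 0.02 m).
It fails at once if the notebook is shifted by more than 20 mm (distance of notebook from where it was at the start of the episode above 0.02 m).
It also fails if it takes over 51 s, if anything falls off the work surface, if the arm or the gripper's body presses on something with over 40 N, if the wrist force passes 120 N, or if a joint passes its speed limit or range.

## Working session

There is one attempt and no reset: what is moved stays moved. The work goes in short steps, Python scripts to look and compute and a tool call to move; the robot and the scene stay as the last step left them, time stands still between calls to the robot, and variables do not carry over. Pictures are saved under pics/ and viewed, and the job is handed in when it is done.

Besides the shell and the picture viewer there is one more tool, called after "Emit:" in YAML: its name, and indented under it one key for each argument. step_arm: Moves the arm, as the interface text tells. Its arguments: {"type":"object","properties":{"rotation":{"type":"array"},"offset":{"type":"array"},"gripper":{"type":"array"},"force":{"type":"number"}},"required":["rotation","offset","gripper"]}

```bash
mkdir -p pics; ls
python3 - <<'E'
from bench import arm,cams,nets
import cv2,numpy as np
np.set_printoptions(precision=3,suppress=True)
print(arm.read_state(), arm.pinch_z)
for n in ["scene","top","wrist"]:
    im=cams.read_camera(n); cv2.imwrite(f"pics/{n}0.png",im[...,::-1]); i=cams.camera_info(n); print(n,i)
E
```

```text
pics
{'clock': 0.0, 'joint_pos': array([ 1.019,  0.334,  0.04 ,  1.466, -0.013,  1.343, -0.059]), 'qvel': array([ 0.001, -0.   ,  0.001,  0.001,  0.002,  0.   ,  0.001]), 'tau': array([ -0.   , -65.855,   1.365, -40.556,   0.017,   0.013,  -0.   ]), 'ee_pos': array([ 284.144, -584.094,  230.427]), 'tcp_rot': array([[ 0.899,  0.437, -0.001],
       [ 0.437, -0.899,  0.001],
       [-0.   , -0.002, -1.   ]]), 'ft_force': array([ 0.812,  0.071, -0.277]), 'ft_torque': array([ 0.051, -0.008, -0.044]), 'opening': 85.46694851341158} 18.700000000000003
scene {'K': array([[368.043,   0.   , 254.585],
       [  0.   , 368.043, 191.509],
       [  0.   ,   0.   ,   1.   ]]), 'cam_to_world': array([[   0.445,   -0.515,    0.733, 1231.643],
       [   0.895,    0.257,   -0.364, -284.501],
       [  -0.001,    0.818,    0.575,  588.905],
       [   0.   ,    0.   ,    0.   ,    1.   ]])}
top {'K': array([[397.188,   0.   , 257.588],
       [  0.   , 397.188, 184.691],
       [  0.   ,   0.   ,   1.   ]]), 'cam_to_world': array([[  -0.028,    0.98 ,   -0.198,  397.974],
       [  -1.   ,   -0.029,   -0.004,   -2.965],
       [  -0.01 ,    0.198,    0.98 , 1005.365],
       [   0.   ,    0.   ,    0.   ,    1.   ]])}
wrist {'K': array([[317.513,   0.   , 249.737],
       [  0.   , 317.513, 194.582],
       [  0.   ,   0.   ,   1.   ]]), 'tool_from_camera': array([[   0.   ,    0.963,    0.271,   69.833],
       [   1.   ,   -0.   ,    0.001,    0.578],
       [   0.001,    0.271,   -0.963, -143.067],
       [   0.   ,    0.   ,    0.   ,    1.   ]])}
```

View pics/scene0.png

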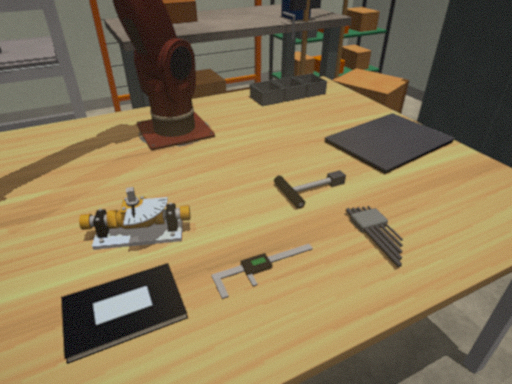

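View pics/top0.png

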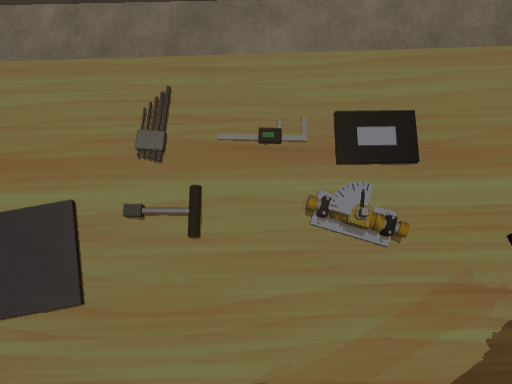

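```bash
cat > h.py <<'E'
import numpy as np,cv2
from bench import arm,cams,nets
np.set_printoptions(precision=3,suppress=True,linewidth=150)
def campose(n,st=None):
    i=cams.camera_info(n)
    if n=="wrist":
        T=np.eye(4);T[:3,:3]=st['tcp_rot'];T[:3,3]=st['ee_pos']
        return i['K'],T@i['tool_from_camera']
    return i['K'],i['cam_to_world']
def px2w(n,uv,z,st=None):
    K,T=campose(n,st); uv=np.atleast_2d(uv).astype(float)
    d=np.c_[(uv[:,0]-K[0,2])/K[0,0],-(uv[:,1]-K[1,2])/K[1,1],-np.ones(len(uv))]@T[:3,:3].T
    s=(z-T[2,3])/d[:,2]
    return T[:3,3]+d*s[:,None]
def w2px(n,P,st=None):
    K,T=campose(n,st); c=(np.atleast_2d(P)-T[:3,3])@T[:3,:3]
    return np.c_[K[0,2]+K[0,0]*c[:,0]/-c[:,2],K[1,2]-K[1,1]*c[:,1]/-c[:,2]]
def snap(n,f,box=None,s=4):
    st=arm.read_state(); im=cams.read_camera(n)[...,::-1].copy()
    if box: im=cv2.resize(im[box[1]:box[3],box[0]:box[2]],None,fx=s,fy=s,interpolation=cv2.INTER_CUBIC)
    cv2.imwrite(f"pics/{f}.png",im); return st
E
python3 - <<'E'
from h import *
snap("top","t1",(295,160,425,260),6); 
for n in ["key_grip","valve","stem","pointer_tip","key_bar","key_mouth"]:
    for r in nets.trace("top",n)[:2]:
        m=r['mask'].astype(np.uint8); ys,xs=np.nonzero(m); print(n,r['confidence'],r['rect'],m.sum(),xs.mean(),ys.mean(),cv2.minAreaRect(np.c_[xs,ys].astype(np.float32)))
snap("top","t2",(115,170,215,250),6)
snap("scene","s1",(70,170,210,260),5)
E
```

```text
key_grip 0.67 [124.4, 187.0, 199.3, 234.9] 1127 173.22271517302573 210.21206743566992 ((162.0, 210.5), (51.0, 76.0), 90.0)
key_grip 0.6 [355.0, 192.7, 366.7, 218.6] 161 361.85093167701865 211.22360248447205 ((363.8500061035156, 206.95001220703125), (12.332883834838867, 25.93067741394043), 18.434946060180664)
valve 0.87 [304.5, 183.7, 408.5, 246.7] 3876 354.43859649122805 213.8470072239422 ((359.10980224609375, 209.02154541015625), (106.31725311279297, 56.87616729736328), 16.821407318115234)
stem 0.6 [355.2, 190.3, 367.8, 219.5] 164 361.359756097561 208.2560975609756 ((363.0642395019531, 205.61927795410156), (11.206568717956543, 26.05287742614746), 16.699243545532227)
pointer_tip 0.67 [309.5, 182.2, 410.8, 244.0] 3790 355.01292875989446 213.89630606860158 ((359.3367919921875, 209.202392578125), (105.08000183105469, 55.959999084472656), 16.26020622253418)
pointer_tip 0.65 [356.8, 192.3, 367.6, 218.1] 168 361.5952380952381 210.44642857142858 ((363.6280517578125, 206.41981506347656), (12.600506782531738, 26.80557632446289), 19.29004669189453)
key_bar 0.84 [123.0, 185.0, 203.4, 239.5] 1219 172.71205906480722 210.57588187038556 ((161.5, 210.5), (51.0, 77.0), 90.0)
key_mouth 0.84 [123.9, 184.0, 201.6, 235.4] 1178 172.99575551782684 210.4100169779287 ((161.5, 210.5), (51.0, 77.0), 90.0)
```

View pics/t1.png

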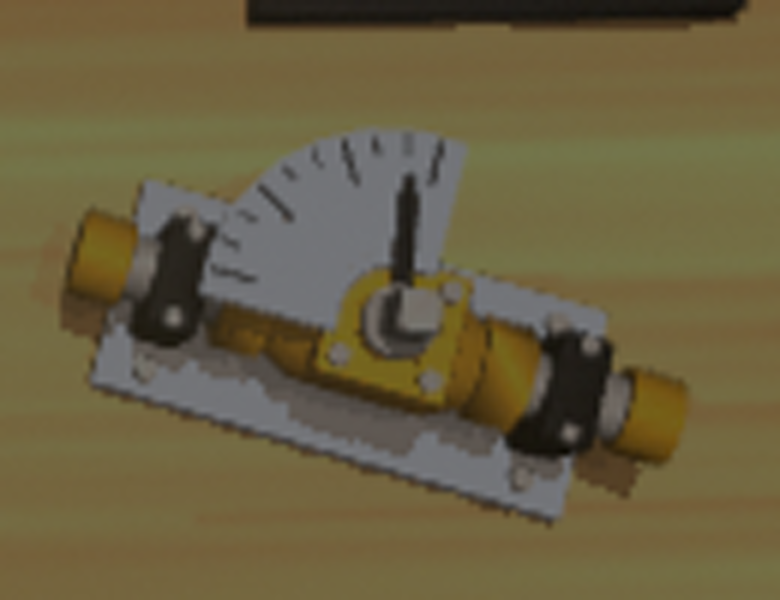

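View pics/t2.png

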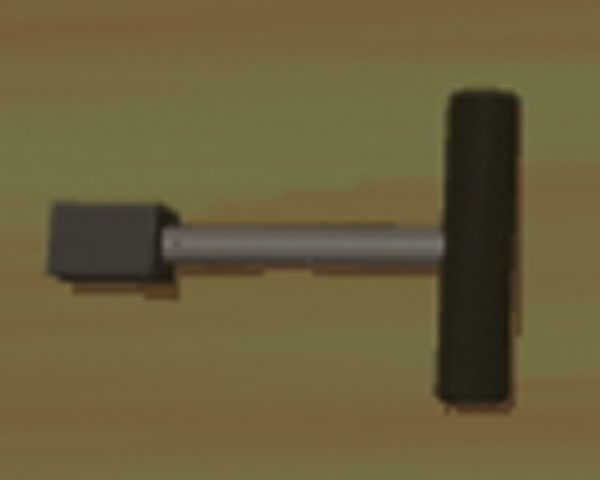

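View pics/s1.png

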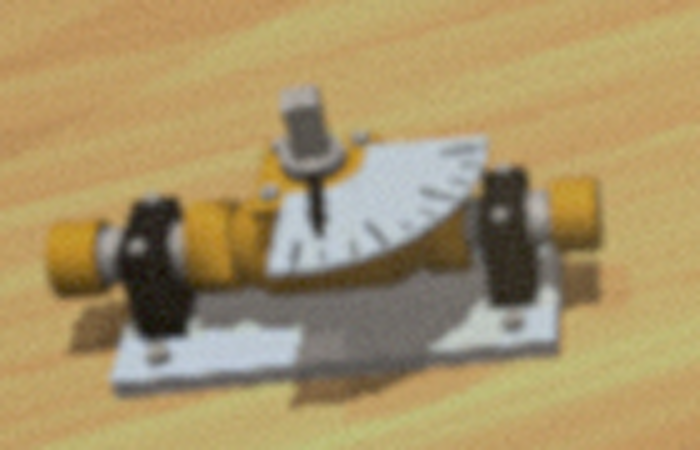

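Run:
```python
from h import *
f=lambda p,o,s=6:(np.array(p)+.5)/s-.5+np.array(o)
st=px2w("top",f((419,308),(295,160)),128)[0];sh=px2w("top",f((390,321),(295,160)),98)[0]
tip=px2w("top",f((407,178),(295,160)),96)[0]
print("stem",st,sh,"tip",tip,np.degrees(np.arctan2(*(tip-st)[1::-1])),np.linalg.norm((tip-st)[:2]))
for nm,p in dict(m0=(441,145),m30=(343,145),m60=(262,187),m90=(212,270)).items():
    q=px2w("top",f(p,(295,160)),91)[0]; print(nm,q,np.degrees(np.arctan2(*(q-st)[1::-1])),np.linalg.norm((q-st)[:2]))
print("scene stem top",px2w("scene",(np.array((301,98))+.5)/5-.5+np.array((70,170)),128), "shoulder",px2w("scene",(np.array((309,157))+.5)/5-.5+np.array((70,170)),98))
o=(115,170)
print("mouth",px2w("top",f((52,238),o),30),"bar ends",px2w("top",f([(484,90),(472,402)],o),[15]), "shank",px2w("top",f([(175,244),(440,244)],o),15))
```

```text
stem [ 508.73  -234.558  128.   ] [ 507.85 -231.03   98.  ] tip [ 563.505 -242.467   96.   ] -8.216657078772565 55.34228515813766
m0 [ 577.114 -258.069   91.   ] -18.974036878074536 72.31217532054575
m30 [ 578.251 -219.902   91.   ] 11.90438679960435 71.04848411880617
m60 [ 562.524 -187.199   91.   ] 41.35986041006462 71.66995441776157
m90 [ 530.495 -165.689   91.   ] 72.46201187916486 72.22593775057778
scene stem top [[ 514.331 -234.622  128.   ]] shoulder [[ 516.446 -237.293   98.   ]]
mouth [[542.637 336.163  30.   ]] bar ends [[602.921 159.877  15.   ]
 [471.309 164.417  15.   ]] shank [[540.811 289.502  15.   ]
 [537.567 178.13   15.   ]]
```

```bash
cat >> h.py <<'E'
from scipy.spatial.transform import Rotation as Ro
def plan(R,p,st=None,rows=None):
    st=st or arm.read_state(); R0=st['tcp_rot'];p0=st['ee_pos']
    rv=Ro.from_matrix(R0.T@R).as_rotvec(); o=R0.T@(np.array(p)-p0)
    n=max(np.linalg.norm(o)/41.7,np.degrees(np.linalg.norm(rv))/7.16)
    print("rows needed %.1f"%n,"rot",np.round(np.degrees(rv)/5,2).tolist(),"off",np.round(o/30,3).tolist(),"dist",np.linalg.norm(o))
def tool(yawz,t,flip=False):
    "tool z horizontal heading yawz (deg), pitched down: t = angle from straight down (deg); jaws horizontal; x axis forward-up"
    a=np.radians(yawz);t=np.radians(t);h=np.array([np.cos(a),np.sin(a),0]);u=np.array([0,0,1.])
    z=np.sin(t)*h-np.cos(t)*u; x=np.cos(t)*h+np.sin(t)*u; y=np.cross(z,x)
    return np.c_[x,y,z]
def show(st=None):
    st=st or arm.read_state(); print("t",st['clock'],"q",st['joint_pos'],"p",st['ee_pos'],"op",st['opening'],"F",st['ft_force'],"M",st['ft_torque']); print(st['tcp_rot'])
E
python3 - <<'E'
from h import *
R=tool(88.2,35); g=np.array([540.3,262,15]); p=g-120*R[:,2]; print(R,p)
plan(R,p)
E
```

```text
[[ 0.026  1.     0.018]
 [ 0.819 -0.031  0.573]
 [ 0.574 -0.    -0.819]] [538.138 193.205 113.298]
rows needed 19.8 rot [3.8, 6.29, -12.05] off [18.946, -19.61, 3.936] dist 826.5039170567409
```

Emit:
step_arm:
  rotation:
    - [1,1.6,-3]
    - [1,1.6,-3]
    - [1,1.6,-3]
    - [1,1.6,-3]
    - [1,1.6,-3]
  offset:
    - [18.9,-19.6,0]
    - [18.9,-19.6,0]
    - [18.9,-19.6,0]
    - [18.9,-19.6,0]
    - [18.9,-19.6,0]
  gripper: [85,85,85,85,85]

```text
clock: 1.02
ee_pos: [348.6, -385.1, 231.0]
tcp_rot: [[0.751, 0.657, 0.068], [0.644, -0.751, 0.149], [0.149, -0.068, -0.987]]
ft_force: [2.2, -0.1, 0.2]
opening: 84.8
```

Run:
```python
from h import *
show()
R=tool(88.2,35); g=np.array([540.3,262,15]); p=g-120*R[:,2]; p[2]=200
plan(R,p)
```

```text
t 1.0167 q [ 0.949  0.131 -0.104  1.723 -0.14   1.357  0.022] p [ 348.642 -385.146  231.03 ] op 84.84363162937127 F [ 2.231 -0.072  0.19 ] M [-0.164  0.003  0.02 ]
[[ 0.751  0.657  0.068]
 [ 0.644 -0.751  0.149]
 [ 0.149 -0.068 -0.987]]
rows needed 14.6 rot [2.82, 4.66, -9.07] off [16.996, -10.251, 4.321] dist 609.39390543057
```

Emit:
step_arm:
  rotation:
    - [1,1.6,-3]
    - [1,1.6,-3]
    - [1,1.6,-3]
    - [1,1.6,-3]
    - [1,1.6,-3]
  offset:
    - [17,-10.2,4.3]
    - [17,-10.2,4.3]
    - [17,-10.2,4.3]
    - [17,-10.2,4.3]
    - [17,-10.2,4.3]
  gripper: [85,85,85,85,85]

```text
clock: 1.43
ee_pos: [413.9, -187.4, 220.6]
tcp_rot: [[0.542, 0.835, 0.093], [0.782, -0.542, 0.306], [0.306, -0.093, -0.947]]
ft_force: [0.5, -0.2, 0.3]
opening: 85.2
```

Run:
```python
from h import *
show()
R=tool(88.2,35); g=np.array([540.3,262,15]); p=g-120*R[:,2]; p[2]=180
plan(R,p)
```

```text
t 1.4333 q [ 0.83   0.028 -0.26   1.887 -0.315  1.331  0.071] p [ 413.913 -187.405  220.585] op 85.17209722197003 F [ 0.537 -0.161  0.263] M [-0.287  0.011 -0.071]
[[ 0.542  0.835  0.093]
 [ 0.782 -0.542  0.306]
 [ 0.306 -0.093 -0.947]]
rows needed 9.7 rot [1.85, 3.04, -6.07] off [11.757, -3.298, 5.552] dist 402.42124415785634
```

Emit:
step_arm:
  rotation:
    - [1,1.5,-3]
    - [1,1.5,-3]
    - [1,1.5,-3]
    - [1,1.5,-3]
    - [1,1.5,-3]
  offset:
    - [11.8,-3.3,5.5]
    - [11.8,-3.3,5.5]
    - [11.8,-3.3,5.5]
    - [11.8,-3.3,5.5]
    - [11.8,-3.3,5.5]
  gripper: [85,85,85,85,85]

```text
clock: 1.85
ee_pos: [478.4, 9.8, 200.5]
tcp_rot: [[0.296, 0.953, 0.07], [0.843, -0.295, 0.45], [0.45, -0.074, -0.89]]
ft_force: [0.1, 0.2, 0.9]
opening: 85.2
```

Run:
```python
from h import *
show()
R=tool(88.2,35); g=np.array([540.3,262,15]); p=g-120*R[:,2]; p[2]=140
plan(R,p)
```

```text
t 1.85 q [ 0.655  0.062 -0.433  1.942 -0.477  1.218  0.09 ] p [478.431   9.823 200.516] op 85.16304978841158 F [0.082 0.173 0.921] M [-0.494  0.021 -0.014]
[[ 0.296  0.953  0.07 ]
 [ 0.843 -0.295  0.45 ]
 [ 0.45  -0.074 -0.89 ]]
rows needed 4.8 rot [0.86, 1.52, -3.08] off [4.834, 0.244, 4.687] dist 202.12835254821175
```

Emit:
step_arm:
  rotation:
    - [0.86,1.52,-3.08]
    - [0.86,1.52,-3.08]
    - [0.86,1.52,-3.08]
    - [0.86,1.52,-3.08]
    - [0.86,1.52,-3.08]
  offset:
    - [4.83,0.24,4.69]
    - [4.83,0.24,4.69]
    - [4.83,0.24,4.69]
    - [4.83,0.24,4.69]
    - [4.83,0.24,4.69]
  gripper: [85,85,85,85,85]

```text
clock: 2.27
ee_pos: [537.8, 194.0, 139.3]
tcp_rot: [[0.025, 1.0, 0.017], [0.818, -0.03, 0.574], [0.574, -0.001, -0.819]]
ft_force: [-1.0, -0.5, 1.0]
opening: 85.1
```

Run:
```python
from h import *
show()
R=tool(88.2,35); g=np.array([540.3,262,15]); p=g-120*R[:,2]
plan(R,p)
st=snap("wrist","w1")
for n in ["key_grip"]:
    for r in nets.trace("wrist",n)[:2]:
        m=r['mask']; ys,xs=np.nonzero(m); print(n,r['confidence'],r['rect'],m.sum())
# projected prediction
d=np.array([np.cos(np.radians(88.2)),np.sin(np.radians(88.2)),0]);b=np.array([d[1],-d[0],0])
print(w2px("wrist",[g,g+75*d,g-100*d,g-100*d+65*b,g-100*d-65*b],st))
```

```text
t 2.2667 q [ 0.448  0.293 -0.574  1.905 -0.55   0.978  0.18 ] p [537.777 193.999 139.26 ] op 85.0521000310751 F [-1.043 -0.47   1.004] M [-0.572  0.015  0.023]
[[ 0.025  1.     0.017]
 [ 0.818 -0.03   0.574]
 [ 0.574 -0.001 -0.819]]
rows needed 0.6 rot [-0.02, -0.01, 0.01] off [-0.518, 0.013, 0.693] dist 25.976364969009115
key_grip 0.91 [166.5, 122.4, 335.1, 335.7] 10051
[[249.054 199.686]
 [249.23  129.299]
 [248.767 314.254]
 [327.286 314.395]
 [170.298 314.113]]
```

View pics/w1.png

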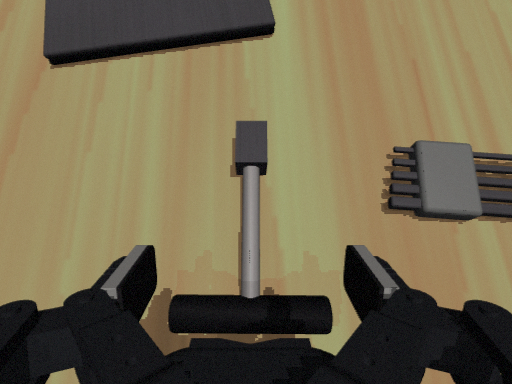

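Run:
```python
from h import *
R=tool(88.2,35); g=np.array([541.4,262.3,15])
plan(R,g-40*R[:,2]);plan(R,g+8*R[:,2])
```

```text
rows needed 2.4 rot [-0.08, -0.03, 0.07] off [-0.63, 0.136, 3.287] dist 100.49033392570183
rows needed 3.5 rot [-0.08, -0.03, 0.07] off [-0.635, 0.147, 4.887] dist 147.9079915932844
```

Emit:
step_arm:
  rotation:
    - [0,0,0]
    - [0,0,0]
    - [0,0,0]
    - [0,0,0]
    - [0,0,0]
  offset:
    - [-0.6,0.1,1.0]
    - [-0.62,0.13,2.0]
    - [-0.63,0.14,3.0]
    - [-0.63,0.14,4.1]
    - [-0.63,0.14,4.7]
  gripper: [85,85,85,85,85]

```text
clock: 2.78
ee_pos: [542.2, 258.2, 11.4]
tcp_rot: [[0.025, 1.0, 0.015], [0.819, -0.029, 0.573], [0.574, -0.002, -0.819]]
ft_force: [0.0, 0.4, 0.2]
opening: 85.2
```

Run:
```python
from h import *
show()
R=tool(88.2,35); g=np.array([541.4,262.3,15])
plan(R,g+8*R[:,2])
```

```text
t 2.7833 q [ 0.318  0.515 -0.582  1.956 -0.529  0.677  0.192] p [542.219 258.224  11.385] op 85.21811304712816 F [0.024 0.396 0.167] M [-0.527  0.08  -0.012]
[[ 0.025  1.     0.015]
 [ 0.819 -0.029  0.573]
 [ 0.574 -0.002 -0.819]]
rows needed 0.2 rot [-0.04, 0.0, 0.01] off [0.18, -0.031, 0.245] dist 9.171767433637385
```

Emit:
step_arm:
  rotation:
    - [0,0,0]
    - [0,0,0]
    - [0,0,0]
    - [0,0,0]
    - [0,0,0]
  offset:
    - [0.18,0,0.23]
    - [0.18,0,0.23]
    - [0.18,0,0.23]
    - [0.18,0,0.23]
    - [0.18,0,0.23]
  gripper: [85,40,0,0,0]
  force: 80

```text
clock: 3.2
ee_pos: [545.1, 264.3, 12.3]
tcp_rot: [[0.024, 1.0, 0.02], [0.819, -0.031, 0.573], [0.573, 0.002, -0.819]]
ft_force: [0.7, -0.8, 0.3]
opening: 37.7
```

Emit:
step_arm:
  rotation:
    - [0,0,0]
    - [0,0,0]
    - [0,0,0]
    - [0,0,0]
    - [0,0,0]
  offset:
    - [0,0,0]
    - [0,0,0]
    - [0,0,0]
    - [0,0,0]
    - [0,0,0]
  gripper: [0,0,0,0,0]

```text
clock: 3.62
ee_pos: [544.3, 264.8, 12.1]
tcp_rot: [[0.025, 1.0, 0.018], [0.819, -0.031, 0.573], [0.574, 0.0, -0.819]]
ft_force: [-3.6, -5.4, 9.3]
opening: 12.7
```

Run:
```python
from h import *
show(); snap("wrist","w2")
```

```text
t 3.6167 q [ 0.306  0.517 -0.583  1.952 -0.529  0.669  0.181] p [544.279 264.84   12.057] op 12.684318720094275 F [-3.597 -5.405  9.304] M [-0.345  0.674  0.34 ]
[[ 0.025  1.     0.018]
 [ 0.819 -0.031  0.573]
 [ 0.574  0.    -0.819]]
```

View pics/w2.png

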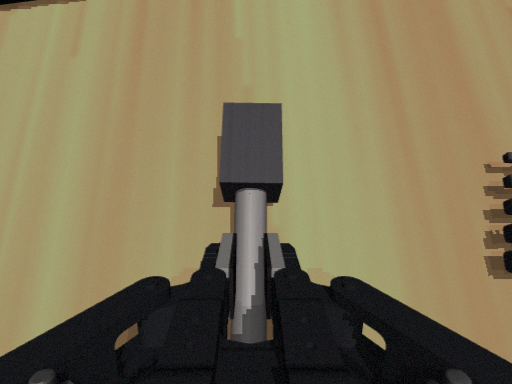

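Emit:
step_arm:
  rotation:
    - [0,0,0]
    - [0,0,0]
    - [0,0,0]
    - [0,0,0]
    - [0,0,0]
  offset:
    - [0,0,0]
    - [0,0,0]
    - [0,0,0]
    - [0,0,0]
    - [0,0,0]
  gripper: [35,35,35,35,35]

```text
clock: 4.08
ee_pos: [543.8, 265.5, 11.1]
tcp_rot: [[0.025, 1.0, 0.017], [0.819, -0.03, 0.573], [0.574, -0.0, -0.819]]
ft_force: [0.8, 0.1, 0.5]
opening: 34.8
```

Run:
```python
from h import *
show(); snap("wrist","w3")
R=tool(88.2,35); g=np.array([541.8,262.3,15])
plan(R,g+8*R[:,2])
```

```text
t 4.0833 q [ 0.305  0.518 -0.583  1.953 -0.528  0.668  0.181] p [543.798 265.47   11.133] op 34.818437352369166 F [0.788 0.12  0.514] M [-0.596 -0.011 -0.047]
[[ 0.025  1.     0.017]
 [ 0.819 -0.03   0.573]
 [ 0.574 -0.    -0.819]]
rows needed 0.1 rot [-0.01, -0.0, 0.01] off [-0.016, -0.062, 0.098] dist 3.522875782736176
```

View pics/w3.png

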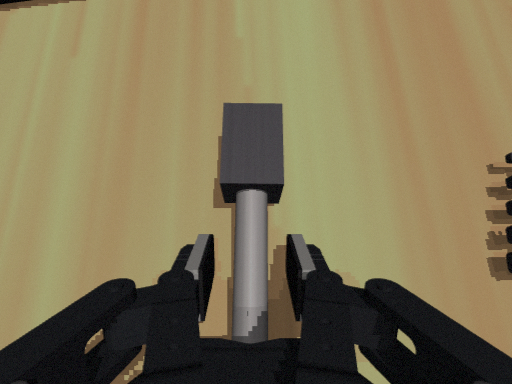

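Emit:
step_arm:
  rotation:
    - [0,0,0]
    - [0,0,0]
    - [0,0,0]
    - [0,0,0]
    - [0,0,0]
  offset:
    - [0,0,0.08]
    - [0,0,0.15]
    - [0,0,0.15]
    - [0,0,0.15]
    - [0,0,0.15]
  gripper: [35,35,10,0,0]
  force: 100

```text
clock: 4.55
ee_pos: [543.8, 268.2, 7.5]
tcp_rot: [[0.025, 1.0, 0.017], [0.819, -0.03, 0.574], [0.574, -0.0, -0.819]]
ft_force: [0.3, -0.4, 1.2]
opening: 12.4
```

Emit:
step_arm:
  rotation:
    - [0,0,0]
    - [0,0,0]
    - [0,0,0]
    - [0,0,0]
  offset:
    - [0,0,0]
    - [0,0,0]
    - [0,0,0]
    - [0,0,0]
  gripper: [0,0,0,0]

```text
clock: 4.88
ee_pos: [543.8, 268.2, 7.5]
tcp_rot: [[0.024, 1.0, 0.017], [0.819, -0.03, 0.573], [0.574, -0.0, -0.819]]
ft_force: [-1.8, 1.7, 2.1]
opening: 12.4
```

Emit:
step_arm:
  rotation:
    - [0,0,0]
    - [0,0,0]
    - [0,0,0]
    - [0,0,0]
    - [0,0,0]
  offset:
    - [0.4,0,-0.6]
    - [1.1,0,-1.6]
    - [1.9,0,-2.7]
    - [2.7,0,-3.8]
    - [3.4,0,-4.9]
  gripper: [0,0,0,0,0]

```text
clock: 5.3
ee_pos: [542.9, 267.3, 187.5]
tcp_rot: [[0.024, 1.0, 0.016], [0.819, -0.029, 0.573], [0.573, -0.001, -0.82]]
ft_force: [1.8, 0.0, -4.8]
opening: 12.5
```

Run:
```python
from h import *
show(); snap("wrist","w4"); snap("scene","s4")
```

```text
t 5.3 q [ 0.331  0.253 -0.594  1.84  -0.541  0.989  0.013] p [542.862 267.315 187.549] op 12.46032470378125 F [ 1.848  0.009 -4.804] M [-1.115 -0.08  -0.   ]
[[ 0.024  1.     0.016]
 [ 0.819 -0.029  0.573]
 [ 0.573 -0.001 -0.82 ]]
```

View pics/w4.png

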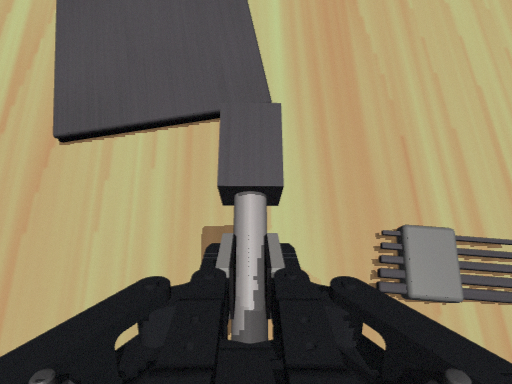

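View pics/s4.png

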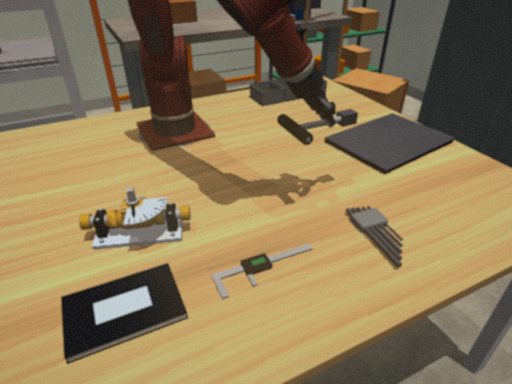

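```bash
cat > kin.py <<'E'
import numpy as np, itertools
from scipy.optimize import least_squares
from scipy.spatial.transform import Rotation as Ro
D=[([1.019,.334,.04,1.466,-.013,1.343,-.059],[284.144,-584.094,230.427],[[.899,.437,-.001],[.437,-.899,.001],[0,-.002,-1]]),
([.949,.131,-.104,1.723,-.14,1.357,.022],[348.642,-385.146,231.03],[[.751,.657,.068],[.644,-.751,.149],[.149,-.068,-.987]]),
([.83,.028,-.26,1.887,-.315,1.331,.071],[413.913,-187.405,220.585],[[.542,.835,.093],[.782,-.542,.306],[.306,-.093,-.947]]),
([.655,.062,-.433,1.942,-.477,1.218,.09],[478.431,9.823,200.516],[[.296,.953,.07],[.843,-.295,.45],[.45,-.074,-.89]]),
([.448,.293,-.574,1.905,-.55,.978,.18],[537.777,193.999,139.26],[[.025,1,.017],[.818,-.03,.574],[.574,-.001,-.819]]),
([.331,.253,-.594,1.84,-.541,.989,.013],[542.862,267.315,187.549],[[.024,1,.016],[.819,-.029,.573],[.573,-.001,-.82]])]
def fk(q,s,d):
    off,dz=d[0],d[1:]
    R=Ro.identity(); p=np.array([0,0,dz[0]])
    for i in range(7):
        a=s[i]*q[i]+(off if i==0 else 0)+(d[5] if i==6 else 0)
        R=R*Ro.from_euler('z' if i%2==0 else 'y',a)
        if i==1:p=p+R.apply([0,0,dz[1]])
        if i==3:p=p+R.apply([0,0,dz[2]])
    return p+R.apply([0,0,dz[3]]),R.as_matrix()
def res(d,s):
    o=[]
    for q,p,M in D:
        P,R=fk(q,s,d); o+=list((P-p)/100)+list((R-np.array(M)).ravel())
    return np.array(o)
if __name__=="__main__":
    best=[]
    for s in itertools.product([1,-1],repeat=4):
        s=(s[0],1,s[1],1,s[2],1,s[3])
        for o in (0,np.pi):
          for o7 in (0,np.pi/2,np.pi,-np.pi/2):
            r=least_squares(res,[o,350,500,500,250,o7],args=(s,)); best.append((r.cost,s,r.x))
    best.sort(key=lambda b:b[0]); 
    for b in best[:3]:print(b)
E
python3 kin.py
```

```text
(np.float64(0.040612921747233716), (-1, 1, -1, 1, -1, 1, -1), array([-6.18328581e-02,  2.32744007e+02,  4.74935676e+02,  4.92370291e+02,
        3.40197302e+02,  1.51435333e+00]))
(np.float64(0.04061292174723404), (-1, 1, -1, 1, -1, 1, -1), array([-6.18328582e-02,  2.32744010e+02,  4.74935673e+02,  4.92370292e+02,
        3.40197302e+02,  1.51435333e+00]))
(np.float64(0.04061292174723422), (-1, 1, -1, 1, -1, 1, -1), array([-6.18328528e-02,  2.32744004e+02,  4.74935672e+02,  4.92370293e+02,
        3.40197294e+02,  1.51435334e+00]))
```

```bash
cat > kin2.py <<'E'
from kin import *
s=(-1,1,-1,1,-1,1,-1)
def fk2(q,v,s=s):
    # v: 7 angle offsets, then link vectors
    A=v[:7]; L=np.array(v[7:]).reshape(-1,3)  # after j2, j4, j6 links (xyz) ; base z in L[0]
    R=Ro.identity(); p=np.array([0,0,L[0][2]])
    for i in range(7):
        R=R*Ro.from_euler('z' if i%2==0 else 'y',s[i]*q[i]+A[i])
        if i==1:p=p+R.apply(L[1])
        if i==3:p=p+R.apply(L[2])
        if i==5:p=p+R.apply(L[3])
    return p,R.as_matrix()
def res2(v):
    o=[]
    for q,p,M in D:
        P,R=fk2(q,v); o+=list((P-p)/100)+list((R-np.array(M)).ravel())
    return np.concatenate([o,np.array(v[:6])*.003,np.array(v[7:])[[0,1,3,4,6,7,9,10]]*1e-5])
v0=[0]*6+[1.51]+[0,0,233,0,0,475,0,0,492,0,0,340]
r=least_squares(res2,v0)
V=r.x
if __name__=="__main__":
    np.set_printoptions(precision=3,suppress=True)
    print(r.cost,V)
    for q,p,M in D: P,R=fk2(q,V);print(P-p,abs(R-M).max())
E
python3 kin2.py
```

```text
1.1939061756733906e-05 [ -0.001   0.001   0.002   0.     -0.     -0.001   1.571  -0.      0.
 248.664  -2.009 -22.163 482.799  -0.492 -24.964 507.105   2.571   2.653
 360.008]
[-0.037  0.001 -0.03 ] 0.000728239723192967
[ 0.039 -0.05   0.135] 0.0008387091339008279
[-0.015  0.101 -0.218] 0.0008910197856920599
[ 0.041 -0.046  0.17 ] 0.0011345034360543127
[-0.004 -0.03  -0.039] 0.0006235186996210729
[-0.026  0.021 -0.018] 0.0010687209798069877
```

```bash
cat > ik.py <<'E'
from kin2 import *
from h import tool
LO=np.array([-2.58,-.38,-1.3,.25,-1.5,.08,-2.65]);HI=np.array([2.58,2.09,1.39,2.4,4.64,2.09,2.65])
def ik(R,p,q0):
    f=lambda q:np.r_[(fk2(q,V)[0]-p)/100,(fk2(q,V)[1]-R).ravel()*2,.01*(q-q0)]
    r=least_squares(f,np.clip(q0,LO+.01,HI-.01),bounds=(LO,HI)); P,M=fk2(r.x,V)
    return r.x,np.linalg.norm(P-p),abs(M-R).max(),np.minimum(r.x-LO,HI-r.x).min()
E
python3 - <<'E'
from ik import *
np.set_printoptions(precision=2,suppress=True)
from bench import arm
q0=arm.read_state()['joint_pos']; rng=np.random.default_rng(0)
for h in(-98,-8,82,172):
    R=tool(h,55)@np.diag([-1,-1,1]); 
    for z in (175,235):
        p=np.array([510,-234,z])+9.2*R[:,2]
        best=[]
        for k in range(12):
            qs=q0+ (rng.normal(0,.6,7) if k else 0)
            q,e,m,mg=ik(R,p,qs)
            if e<1.5 and m<.02: best.append((np.linalg.norm(q-q0),mg,q))
        best.sort(key=lambda b:-b[1]); print(h,z,len(best),best[:1], best and min(best,key=lambda b:b[0]))
E
```

```text
-98 175 12 [(np.float64(1.8943847076860127), np.float64(0.5083203334714792), array([ 0.29,  0.41, -0.55,  1.89,  1.06,  1.54, -0.82]))] (np.float64(1.834836870733394), np.float64(0.49515370115914714), array([ 0.03,  0.37, -0.23,  1.9 ,  0.97,  1.45, -0.77]))
-98 235 12 [(np.float64(1.7841397711084444), np.float64(0.5407145854565722), array([ 0.12,  0.3 , -0.34,  1.86,  0.97,  1.54, -0.68]))] (np.float64(1.7827603791328837), np.float64(0.5386453037788073), array([ 0.08,  0.29, -0.29,  1.86,  0.96,  1.53, -0.68]))
-8 175 0 [] []
-8 235 0 [] []
82 175 2 [(np.float64(2.5864887714881877), np.float64(0.37973165477666804), array([ 0.65,  0.61,  0.17,  1.55, -0.79,  1.71, -2.27]))] (np.float64(2.5864887714881877), np.float64(0.37973165477666804), array([ 0.65,  0.61,  0.17,  1.55, -0.79,  1.71, -2.27]))
82 235 4 [(np.float64(2.6754004414608663), np.float64(0.28880331576638896), array([ 0.58,  0.55,  0.26,  1.51, -0.83,  1.8 , -2.32]))] (np.float64(2.66590410753455), np.float64(0.28723505942996663), array([ 0.7 ,  0.54,  0.09,  1.5 , -0.77,  1.76, -2.36]))
172 175 0 [] []
172 235 0 [] []
```

```bash
cat >> h.py <<'E'
RU=lambda h,t=55: tool(h,t)@np.diag([-1,-1,1])
E
python3 - <<'E'
from h import *
R=RU(-98);p=np.array([510,-234,260])+9.2*R[:,2]; print(R); plan(R,p)
E
```

```text
[[ 0.08   0.99  -0.114]
 [ 0.568 -0.139 -0.811]
 [-0.819  0.    -0.574]]
rows needed 12.6 rot [0.36, -17.99, 1.35] off [-12.738, -0.728, -11.463] dist 514.5428933908613
```

Emit:
step_arm:
  rotation:
    - [0.03,-1.3,0.1]
    - [0.06,-2.7,0.2]
    - [0.1,-4.1,0.3]
    - [0.12,-5.5,0.4]
    - [0.14,-6.9,0.5]
  offset:
    - [-0.8,0,-0.8]
    - [-1.7,-0.1,-1.6]
    - [-2.7,-0.15,-2.5]
    - [-3.7,-0.2,-3.4]
    - [-4.7,-0.25,-4.3]
  gripper: [0,0,0,0,0]

```text
clock: 5.82
ee_pos: [530.5, 75.6, 211.0]
tcp_rot: [[0.068, 0.997, -0.024], [0.998, -0.068, 0.003], [0.002, -0.025, -1.0]]
ft_force: [-0.8, 0.8, -6.5]
opening: 12.4
```

Run:
```python
from h import *
show()
R=RU(-98);p=np.array([510,-234,260])+9.2*R[:,2]; plan(R,p)
```

```text
t 5.8167 q [ 0.208  0.165 -0.473  1.731  0.068  1.287 -0.348] p [530.539  75.645 211.05 ] op 12.38249636019046 F [-0.779  0.822 -6.464] M [ 0.186 -0.047 -0.02 ]
[[ 0.068  0.997 -0.024]
 [ 0.998 -0.068  0.003]
 [ 0.002 -0.025 -1.   ]]
rows needed 7.7 rot [0.13, -11.0, 0.89] off [-10.592, -0.032, -1.473] dist 320.82836633098236
```

Emit:
step_arm:
  rotation:
    - [0,-1.4,0.1]
    - [0,-2.8,0.2]
    - [0,-4.2,0.3]
    - [0.1,-5.6,0.4]
    - [0.1,-7.0,0.5]
  offset:
    - [-1.3,0,-0.3]
    - [-2.6,0,-0.6]
    - [-3.9,0,-0.8]
    - [-5.2,0,-1.0]
    - [-6.5,0,-1.2]
  gripper: [0,0,0,0,0]

```text
clock: 6.23
ee_pos: [518.6, -117.8, 245.2]
tcp_rot: [[0.078, 0.994, -0.08], [0.817, -0.109, -0.566], [-0.571, -0.021, -0.82]]
ft_force: [-0.3, -0.7, -5.9]
opening: 12.5
```

Run:
```python
from h import *
show()
R=RU(-98);p=np.array([510,-234,260])+9.2*R[:,2]; plan(R,p)
```

```text
t 6.2333 q [ 0.121  0.202 -0.406  1.751  0.628  1.509 -0.53 ] p [ 518.6   -117.823  245.165] op 12.460634683547143 F [-0.328 -0.731 -5.934] M [ 1.304 -0.126 -0.011]
[[ 0.078  0.994 -0.08 ]
 [ 0.817 -0.109 -0.566]
 [-0.571 -0.021 -0.82 ]]
rows needed 3.0 rot [0.07, -4.02, 0.42] off [-3.574, 0.124, 2.098] dist 124.3835078656062
```

Emit:
step_arm:
  rotation:
    - [0,-1.2,0.1]
    - [0.05,-2.6,0.25]
    - [0.07,-4.0,0.4]
    - [0.07,-4.0,0.4]
    - [0.07,-4.0,0.4]
  offset:
    - [-1.0,0,0.6]
    - [-2.2,0.1,1.3]
    - [-3.2,0.1,1.9]
    - [-3.57,0.12,2.1]
    - [-3.57,0.12,2.1]
  gripper: [0,0,0,0,0]

```text
clock: 6.65
ee_pos: [506.7, -242.7, 251.5]
tcp_rot: [[0.077, 0.99, -0.119], [0.574, -0.141, -0.806], [-0.815, -0.006, -0.579]]
ft_force: [0.1, -0.1, -5.2]
opening: 12.5
```

Emit:
step_arm:
  rotation:
    - [0,0,0]
  offset:
    - [0,0,0]
  gripper: [0]

```text
clock: 6.73
ee_pos: [508.2, -240.2, 253.0]
tcp_rot: [[0.079, 0.99, -0.115], [0.576, -0.139, -0.805], [-0.814, -0.003, -0.581]]
ft_force: [0.2, -0.0, -5.1]
opening: 12.6
```

Run:
```python
from h import *
show()
R=RU(-98);p=np.array([510,-234,260])+9.2*R[:,2]; plan(R,p)
snap("wrist","w5");snap("scene","s5",(70,110,230,250),5);snap("top","t5",(310,140,430,260),5)
```

```text
t 6.7333 q [ 0.114  0.266 -0.331  1.844  0.948  1.553 -0.642] p [ 508.201 -240.233  252.952] op 12.6392777175668 F [ 0.197 -0.039 -5.117] M [ 1.79  -0.247 -0.006]
[[ 0.079  0.99  -0.115]
 [ 0.576 -0.139 -0.805]
 [-0.814 -0.003 -0.581]]
rows needed 0.1 rot [-0.02, -0.11, 0.02] off [-0.07, 0.03, -0.004] dist 2.2827365818674705
```

View pics/w5.png

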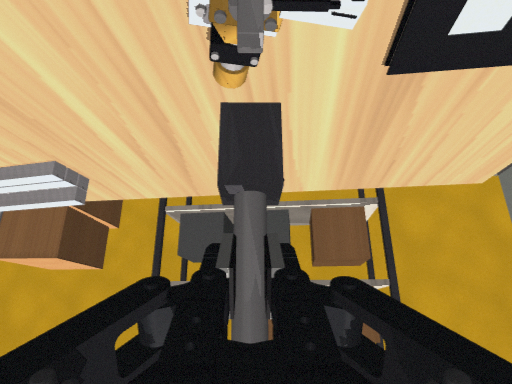

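View pics/s5.png

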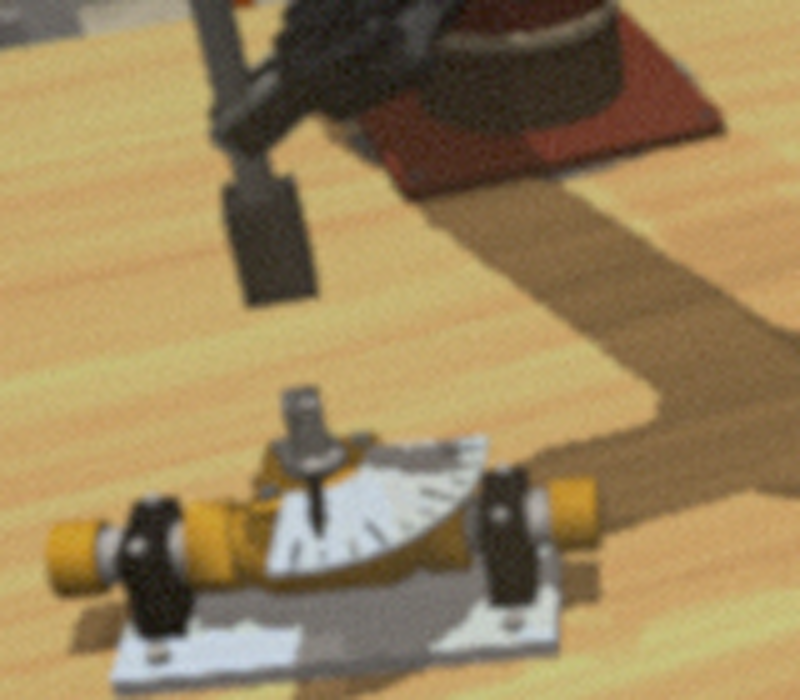

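View pics/t5.png

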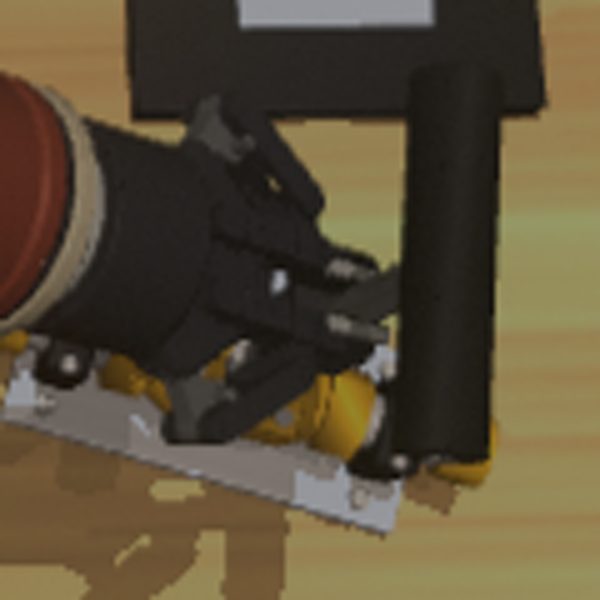

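Run:
```python
from h import *
im=cv2.imread("pics/w5.png")[0:220,170:340]; cv2.imwrite("pics/w5z.png",cv2.resize(im,None,fx=3.5,fy=3.5,interpolation=cv2.INTER_CUBIC)[:600]) 
st=arm.read_state(); R=st['tcp_rot'];p=st['ee_pos']
sd=R@np.array([.819,0,.5735]); gp=p-9.2*R[:,2]; m=gp+75*sd
print("sd",sd,"gp",gp,"mouth",m)
print("wrist: mouth, stem top/shoulder", w2px("wrist",[m,m+15*R[:,1],m-15*R[:,1],[510,-234,128],[510,-234,98]],st))
sc=(w2px("scene",[m,gp-100*sd,[510,-234,128],[510,-234,98]])+.5-[70,110])*5-.5
print("scene crop",sc)
```

```text
sd [ 0.002  0.009 -1.   ] gp [ 510.155 -231.843  259.801] mouth [ 510.286 -231.178  184.817]
wrist: mouth, stem top/shoulder [[247.419 118.765]
 [275.091 118.775]
 [219.746 118.756]
 [247.836  41.457]
 [247.922   5.211]]
scene crop [[ 281.114  280.997]
 [ 180.745 -125.095]
 [ 300.504  392.635]
 [ 313.569  447.423]]
```

View pics/w5z.png

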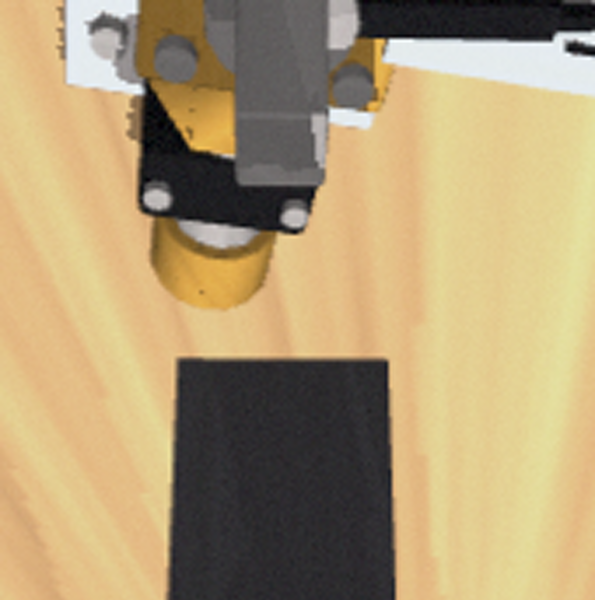

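Run:
```python
from h import *
im=cv2.imread("pics/w5.png")[0:70,215:295]; cv2.imwrite("pics/w5y.png",cv2.resize(im,None,fx=8,fy=8,interpolation=cv2.INTER_NEAREST))
```

```text
(no output)
```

View pics/w5y.png

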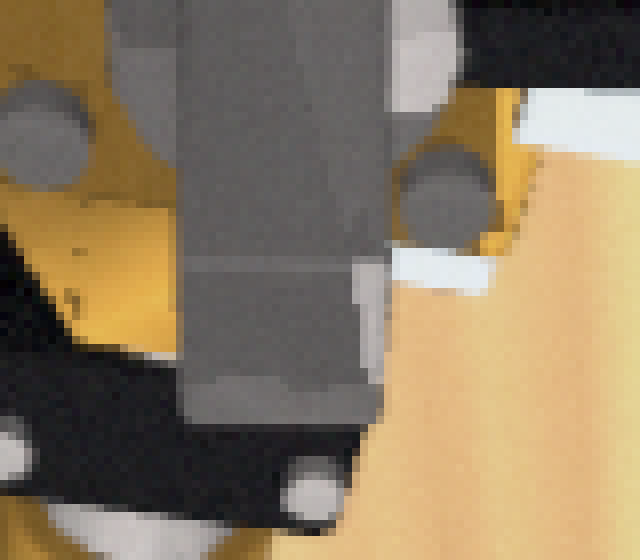

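Run:
```python
from h import *
st=arm.read_state(); R=st['tcp_rot'];p=st['ee_pos']
sd=R@np.array([.819,0,.5735]); gp=p-9.2*R[:,2]; m=gp+75*sd
b=R[:,1]; n=np.cross(sd,b); print(b,n)
c=[m+15*i*b+15*j*n for i in(1,-1) for j in(1,-1)]
print(c)
print("wrist",w2px("wrist",c,st)); print("scene",(w2px("scene",c)+.5-[70,110])*5-.5)
S=np.array([510,-234,128]); a=np.radians(-8);u=np.array([np.cos(a),np.sin(a),0]);v=np.array([-u[1],u[0],0])
c=[S+8*i*u+8*j*v for i in(1,-1) for j in(1,-1)]
print("stem wrist",w2px("wrist",c,st)); print("scene",(w2px("scene",c)+.5-[70,110])*5-.5)
im=cv2.imread("pics/s5.png")[150:520,180:400]; cv2.imwrite("pics/s5z.png",cv2.resize(im,None,fx=1.6,fy=1.6))
```

```text
[ 0.99  -0.138  0.001] [-0.138 -0.99  -0.009]
[array([ 523.076, -248.099,  184.689]), array([ 527.21 , -218.392,  184.96 ]), array([ 493.362, -243.963,  184.673]), array([ 497.497, -214.256,  184.944])]
wrist [[273.162 132.99 ]
 [277.367 102.012]
 [222.022 132.972]
 [217.062 101.991]]
scene [[245.361 304.951]
 [319.808 292.339]
 [243.19  269.879]
 [315.48  257.972]]
stem wrist [[261.396  30.673]
 [260.489  51.46 ]
 [234.16   30.645]
 [235.286  51.436]]
scene [[320.347 399.156]
 [282.499 405.798]
 [318.145 379.738]
 [280.862 386.181]]
```

View pics/s5z.png

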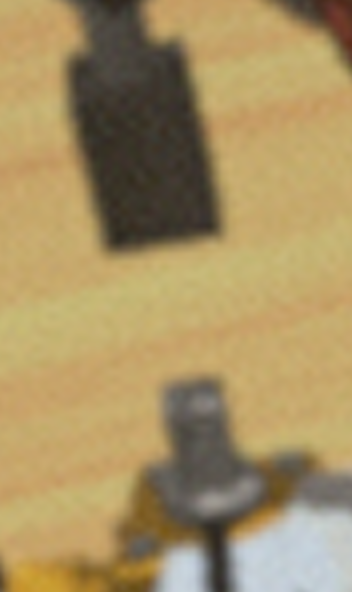

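Run:
```python
from h import *
R=RU(-98)
for z in (210,): plan(R,np.array([510.1,-234.6,z])+9.2*R[:,2])
```

```text
rows needed 1.2 rot [0.02, -0.1, 0.0] off [1.295, 0.01, 1.039] dist 49.81184956195009
```

Emit:
step_arm:
  rotation:
    - [0,-0.05,0]
    - [0,-0.1,0]
    - [0,-0.1,0]
    - [0,-0.1,0]
    - [0,-0.1,0]
  offset:
    - [0.4,0,0.4]
    - [0.9,0.01,0.8]
    - [1.3,0.01,1.04]
    - [1.3,0.01,1.04]
    - [1.3,0.01,1.04]
  gripper: [0,0,0,0,0]

```text
clock: 7.3
ee_pos: [508.7, -242.6, 204.6]
tcp_rot: [[0.078, 0.99, -0.114], [0.567, -0.138, -0.812], [-0.82, -0.001, -0.573]]
ft_force: [0.2, 0.2, -5.0]
opening: 12.3
```

Run:
```python
from h import *
show()
R=RU(-98)
st=arm.read_state(); R0=st['tcp_rot'];sd=R0@np.array([.819,0,.5735]); print("mouth",st['ee_pos']-9.2*R0[:,2]+75*sd,sd)
plan(R,np.array([510.1,-234.6,173])+9.2*R[:,2])
snap("wrist","w6",(200,0,300,130),5);snap("scene","s6",(90,130,170,230),6)
```

```text
t 7.3 q [ 0.107  0.328 -0.326  1.886  0.977  1.506 -0.731] p [ 508.724 -242.576  204.624] op 12.349960828959384 F [ 0.209  0.192 -5.021] M [ 1.708 -0.24   0.071]
[[ 0.078  0.99  -0.114]
 [ 0.567 -0.138 -0.812]
 [-0.82  -0.001 -0.573]]
mouth [ 509.695 -235.19   134.905] [-0.001 -0.001 -1.   ]
rows needed 0.9 rot [0.0, 0.01, 0.01] off [1.019, 0.009, 0.689] dist 36.906141366186915
```

View pics/w6.png

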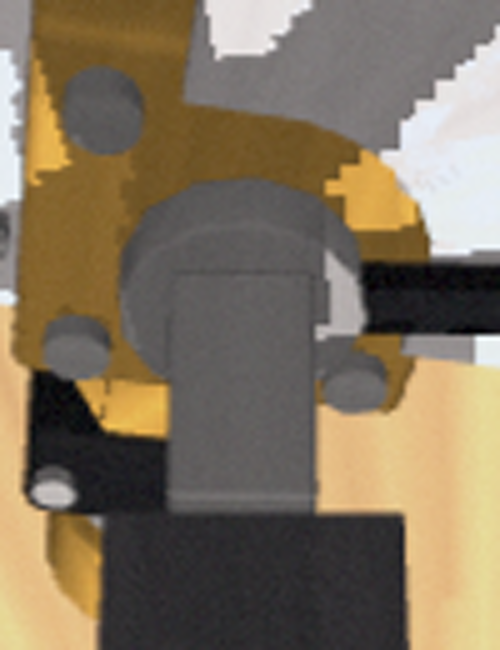

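View pics/s6.png

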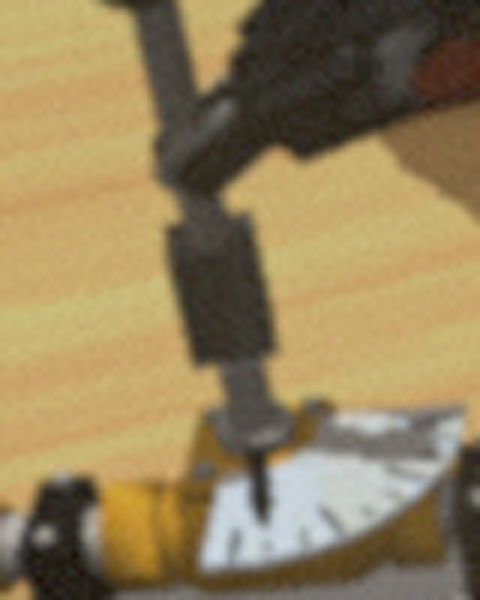

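Run:
```python
from h import *
R=RU(-98)
show()
for z in (197,185,173,172): plan(R,np.array([508.6,-234.5,z])+9.2*R[:,2])
```

```text
t 7.4 q [ 0.107  0.327 -0.326  1.885  0.978  1.507 -0.731] p [ 509.153 -242.87   205.792] op 12.634057496888463 F [-0.093 -0.337 -5.158] M [ 1.72  -0.214  0.072]
[[ 0.081  0.99  -0.113]
 [ 0.567 -0.139 -0.812]
 [-0.82   0.001 -0.572]]
rows needed 0.3 rot [0.01, 0.02, -0.01] off [0.397, -0.058, 0.25] dist 14.188302289496002
rows needed 0.6 rot [0.01, 0.02, -0.01] off [0.725, -0.058, 0.479] dist 26.13330935680385
rows needed 0.9 rot [0.01, 0.02, -0.01] off [1.053, -0.059, 0.708] dist 38.112882258085726
rows needed 0.9 rot [0.01, 0.02, -0.01] off [1.081, -0.059, 0.727] dist 39.11174532062456
```

Emit:
step_arm:
  rotation:
    - [0,0,0]
    - [0,0,0]
    - [0,0,0]
    - [0,0,0]
    - [0,0,0]
  offset:
    - [0.02,-0.05,-0.02]
    - [0.15,-0.05,0.08]
    - [0.27,-0.05,0.17]
    - [0.4,-0.05,0.25]
    - [0.5,-0.05,0.32]
  gripper: [0,0,0,0,0]

```text
clock: 7.82
ee_pos: [506.9, -242.3, 186.1]
tcp_rot: [[0.079, 0.99, -0.115], [0.567, -0.139, -0.812], [-0.82, -0.001, -0.572]]
ft_force: [0.3, -0.3, -4.7]
opening: 12.8
```

Run:
```python
from h import *
R=RU(-98)
show()
st=arm.read_state(); R0=st['tcp_rot'];sd=R0@np.array([.819,0,.5735]); print("mouth",st['ee_pos']-9.2*R0[:,2]+75*sd,sd)
snap("wrist","w7",(200,0,300,130),5)
```

```text
t 7.8167 q [ 0.104  0.351 -0.325  1.902  0.985  1.489 -0.765] p [ 506.883 -242.345  186.148] op 12.77999757867943 F [ 0.262 -0.252 -4.73 ] M [ 1.737 -0.287 -0.058]
[[ 0.079  0.99  -0.115]
 [ 0.567 -0.139 -0.812]
 [-0.82  -0.001 -0.572]]
mouth [ 507.876 -235.006  116.423] [-0.001 -0.002 -1.   ]
```

View pics/w7.png

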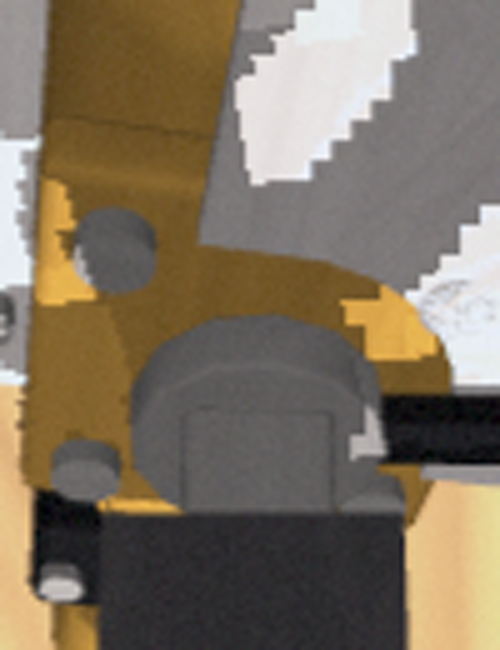

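Emit:
step_arm:
  rotation:
    - [0,0,0]
    - [0,0,0]
    - [0,0,0]
    - [0,0,0]
    - [0,0,0]
  offset:
    - [0.12,0,0.08]
    - [0.24,0,0.16]
    - [0.36,0,0.24]
    - [0.45,0,0.31]
    - [0.45,0,0.31]
  gripper: [0,0,0,0,0]

```text
clock: 8.28
ee_pos: [506.9, -242.2, 169.5]
tcp_rot: [[0.079, 0.99, -0.115], [0.567, -0.139, -0.812], [-0.82, -0.001, -0.572]]
ft_force: [0.2, 0.1, -5.6]
opening: 12.9
```

Run:
```python
from h import *
show()
st=arm.read_state(); R0=st['tcp_rot'];sd=R0@np.array([.819,0,.5735]); print("mouth",st['ee_pos']-9.2*R0[:,2]+75*sd,sd)
snap("wrist","w8",(200,0,300,130),5)
```

```text
t 8.2833 q [ 0.101  0.374 -0.323  1.912  0.994  1.474 -0.793] p [ 506.867 -242.246  169.484] op 12.912439491455972 F [ 0.168  0.13  -5.55 ] M [ 1.773 -0.288  0.011]
[[ 0.079  0.99  -0.115]
 [ 0.567 -0.139 -0.812]
 [-0.82  -0.001 -0.572]]
mouth [ 507.816 -234.9     99.76 ] [-0.001 -0.002 -1.   ]
```

View pics/w8.png

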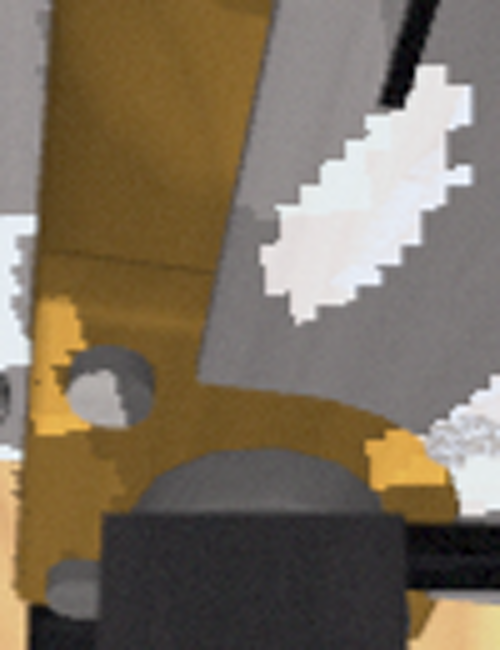

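Emit:
step_arm:
  rotation:
    - [0,0,0]
    - [0,0,0]
    - [0,0,0]
    - [0,0,0]
  offset:
    - [0.03,0,0.02]
    - [0.06,0,0.04]
    - [0.07,0,0.05]
    - [0.07,0,0.05]
  gripper: [0,0,0,0]

```text
clock: 8.67
ee_pos: [507.0, -242.3, 167.9]
tcp_rot: [[0.08, 0.99, -0.114], [0.566, -0.139, -0.812], [-0.82, -0.0, -0.572]]
ft_force: [-1.3, -0.0, -5.2]
opening: 12.4
```

Emit:
step_arm:
  rotation:
    - [0,0,0]
    - [0,0,0]
    - [0,0,0]
    - [0,0,0]
  offset:
    - [0.03,0,0.02]
    - [0.06,0,0.04]
    - [0.06,0,0.04]
    - [0.06,0,0.04]
  gripper: [0,0,0,0]

```text
clock: 9.0
ee_pos: [507.4, -242.6, 167.7]
tcp_rot: [[0.081, 0.99, -0.114], [0.564, -0.14, -0.814], [-0.822, 0.002, -0.57]]
ft_force: [-2.6, 2.2, 8.2]
opening: 12.7
```

Emit:
step_arm:
  rotation:
    - [0,0,0]
    - [0,0,0]
    - [0,0,0]
    - [0,0,0]
    - [0,0,0]
  offset:
    - [0,0,0]
    - [0,0,0]
    - [0,0,0]
    - [0,0,0]
    - [0,0,0]
  gripper: [25,50,60,60,60]

```text
clock: 9.42
ee_pos: [507.1, -242.3, 165.6]
tcp_rot: [[0.079, 0.99, -0.114], [0.566, -0.139, -0.812], [-0.82, -0.0, -0.572]]
ft_force: [-0.0, -0.5, 0.6]
opening: 60.4
```

Run:
```python
from h import *
show()
snap("wrist","w9");snap("scene","s9",(90,90,210,230),4)
```

```text
t 9.4167 q [ 0.1    0.38  -0.322  1.914  0.996  1.47  -0.801] p [ 507.066 -242.282  165.637] op 60.35112217517665 F [-0.035 -0.525  0.589] M [ 0.809 -0.15   0.041]
[[ 0.079  0.99  -0.114]
 [ 0.566 -0.139 -0.812]
 [-0.82  -0.    -0.572]]
```

View pics/w9.png

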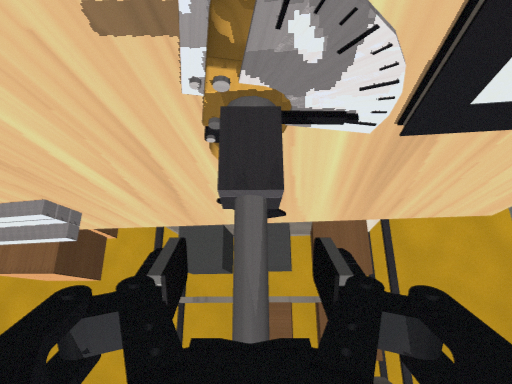

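View pics/s9.png

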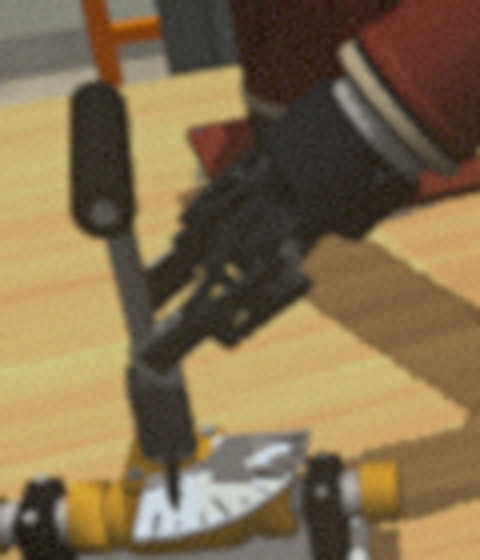

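Emit:
step_arm:
  rotation:
    - [0,0,0]
    - [0,0,0]
    - [0,0,0]
    - [0,0,0]
    - [0,0,0]
  offset:
    - [0,0,-0.3]
    - [0,0,-1.0]
    - [0,0,-2.2]
    - [0,0,-3.5]
    - [0,0,-4.8]
  gripper: [70,85,85,85,85]

```text
clock: 9.93
ee_pos: [523.1, -123.7, 249.3]
tcp_rot: [[0.079, 0.99, -0.115], [0.567, -0.14, -0.812], [-0.82, -0.001, -0.572]]
ft_force: [1.4, 0.2, 1.0]
opening: 85.2
```

Run:
```python
from ik import *
from h import *
show(); snap("top","t10",(310,140,430,260),5); snap("scene","s10",(70,90,210,240),4)
q0=arm.read_state()['joint_pos']
P=np.array([508,-234.8,0])
print("scene bar ctr pred", (w2px("scene",[[508,-234.8,98],[508,-234.8,273]])+.5-[70,90])*4-.5,"top",(w2px("top",[[508,-234.8,98],[508,-234.8,273]])+.5-[310,140])*5-.5)
rng=np.random.default_rng(0)
for base in(-8,172):
  for dz in (0,30,56):
    a=np.radians(base+dz); x=np.array([np.cos(a),np.sin(a),0]);z=np.array([0,0,-1.]);R=np.c_[x,np.cross(z,x),z]
    # jaws y must be perpendicular to bar: x along bar
    b=[]
    for k in range(8):
        q,e,m,mg=ik(R,P+[0,0,258],q0+(rng.normal(0,.4,7) if k else 0))
        if e<1.5 and m<.02:b.append((round(np.linalg.norm(q-q0),2),round(mg,2),q))
    b.sort(key=lambda t:t[0]);print(base,dz,len(b),b[:1])
```

```text
t 9.9333 q [-0.036  0.353 -0.4    1.756  0.888  1.716 -0.775] p [ 523.126 -123.693  249.298] op 85.16783405031094 F [1.394 0.211 1.05 ] M [ 0.91  -0.159  0.092]
[[ 0.079  0.99  -0.115]
 [ 0.567 -0.14  -0.812]
 [-0.82  -0.001 -0.572]]
scene bar ctr pred [[248.599 436.335]
 [180.459 151.646]] top [[258.122 366.854]
 [373.872 306.68 ]]
-8 0 8 [(np.float64(1.28), np.float64(0.52), array([ 0.413,  0.141, -0.065,  1.645,  0.01 ,  1.355, -1.365]))]
-8 30 8 [(np.float64(1.13), np.float64(0.52), array([ 0.446,  0.143, -0.102,  1.644,  0.015,  1.356, -0.846]))]
-8 56 8 [(np.float64(1.19), np.float64(0.52), array([ 0.475,  0.145, -0.135,  1.642,  0.02 ,  1.356, -0.396]))]
172 0 8 [(np.float64(2.77), np.float64(0.54), array([ 0.636,  0.156, -0.315,  1.634,  0.05 ,  1.359,  1.745]))]
172 30 7 [(np.float64(3.26), np.float64(0.39), array([ 0.684,  0.161, -0.37 ,  1.632,  0.06 ,  1.36 ,  2.261]))]
172 56 2 [(np.float64(3.7), np.float64(0.0), array([ 1.008,  0.209, -0.748,  1.617,  0.145,  1.373,  2.65 ]))]
```

View pics/t10.png

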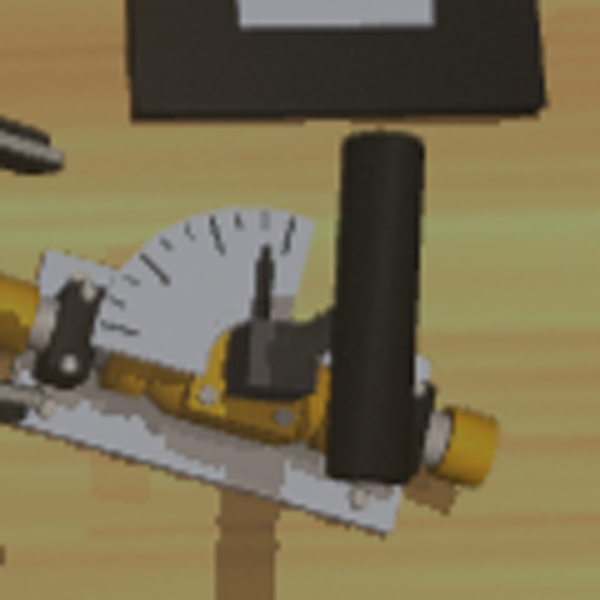

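View pics/s10.png

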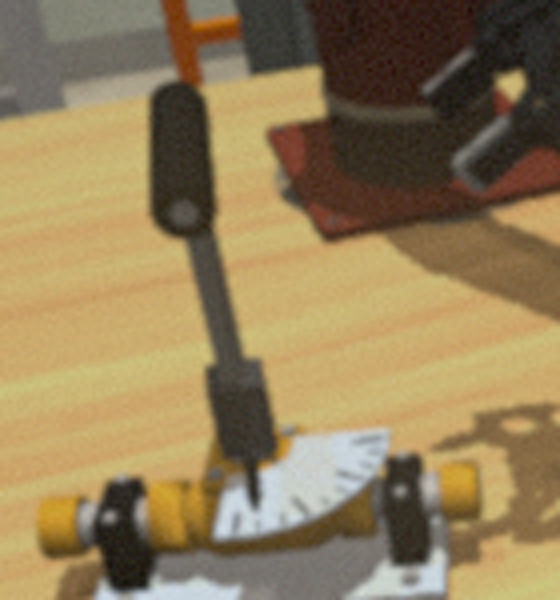

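```bash
cat >> h.py <<'E'
def down(yawx):
    a=np.radians(yawx); x=np.array([np.cos(a),np.sin(a),0]);z=np.array([0,0,-1.]);return np.c_[x,np.cross(z,x),z]
E
python3 - <<'E'
from h import *
plan(down(-7),[510,-130,390])
E
```

```text
rows needed 14.2 rot [8.54, 8.55, 16.36] off [-4.043, -0.461, -2.302] dist 140.27152086758701
```

Emit:
step_arm:
  rotation:
    - [0.6,0.6,1.1]
    - [1.2,1.2,2.3]
    - [1.8,1.8,3.4]
    - [2.4,2.4,4.6]
    - [3.0,3.0,5.7]
  offset:
    - [-0.8,-0.1,-0.5]
    - [-1.8,-0.2,-1.0]
    - [-2.8,-0.3,-1.6]
    - [-3.6,-0.4,-2.1]
    - [-4.0,-0.46,-2.3]
  gripper: [85,85,85,85,85]

```text
clock: 10.45
ee_pos: [508.5, -134.6, 390.1]
tcp_rot: [[0.589, 0.765, -0.259], [0.557, -0.617, -0.555], [-0.585, 0.183, -0.79]]
ft_force: [-0.1, -0.2, -0.4]
opening: 84.9
```

Run:
```python
from h import *
show();plan(down(-7),[508,-200,390])
```

```text
t 10.45 q [ 0.075  0.235 -0.317  1.432  0.601  1.892 -0.914] p [ 508.526 -134.607  390.13 ] op 84.85154447659237 F [-0.101 -0.202 -0.429] M [ 0.572 -0.262  0.038]
[[ 0.589  0.765 -0.259]
 [ 0.557 -0.617 -0.555]
 [-0.585  0.183 -0.79 ]]
rows needed 9.2 rot [5.52, 5.58, 10.52] off [-1.223, 1.331, 1.219] dist 65.3957385377263
```

Emit:
step_arm:
  rotation:
    - [0.6,0.6,1.1]
    - [1.2,1.2,2.3]
    - [1.8,1.8,3.4]
    - [2.4,2.4,4.6]
    - [3.0,3.0,5.7]
  offset:
    - [-0.2,0.2,0.2]
    - [-0.4,0.4,0.4]
    - [-0.6,0.7,0.6]
    - [-0.9,1.0,0.9]
    - [-1.2,1.3,1.2]
  gripper: [85,85,85,85,85]

```text
clock: 10.87
ee_pos: [508.1, -199.5, 386.0]
tcp_rot: [[0.927, 0.314, -0.204], [0.265, -0.935, -0.234], [-0.264, 0.163, -0.951]]
ft_force: [0.8, -0.0, -0.1]
opening: 85.0
```

Run:
```python
from h import *
show();plan(down(-7),[508,-234.8,350])
```

```text
t 10.8667 q [ 0.275  0.193 -0.187  1.368  0.295  1.766 -1.151] p [ 508.092 -199.478  386.033] op 84.97237844290285 F [ 0.777 -0.042 -0.096] M [ 0.298 -0.251  0.011]
[[ 0.927  0.314 -0.204]
 [ 0.265 -0.935 -0.234]
 [-0.264  0.163 -0.951]]
rows needed 4.2 rot [2.52, 2.63, 4.81] off [0.002, 0.904, 1.418] dist 50.458509405867964
```

Emit:
step_arm:
  rotation:
    - [0.6,0.65,1.2]
    - [1.25,1.3,2.4]
    - [1.9,2.0,3.6]
    - [2.52,2.63,4.81]
    - [2.52,2.63,4.81]
  offset:
    - [0,0.2,0.3]
    - [0,0.4,0.6]
    - [0,0.7,0.9]
    - [0,0.9,1.2]
    - [0,0.9,1.3]
  gripper: [85,85,85,85,85]

```text
clock: 11.28
ee_pos: [506.3, -237.8, 352.9]
tcp_rot: [[0.992, -0.13, -0.001], [-0.13, -0.992, -0.001], [-0.001, 0.002, -1.0]]
ft_force: [-1.2, -1.1, -0.5]
opening: 84.8
```

Emit:
step_arm:
  rotation:
    - [0,0,0]
    - [0,0,0]
  offset:
    - [0,0,0]
    - [0,0,0]
  gripper: [85,85]

```text
clock: 11.45
ee_pos: [508.2, -233.0, 353.4]
tcp_rot: [[0.993, -0.114, -0.004], [-0.115, -0.993, -0.003], [-0.004, 0.003, -1.0]]
ft_force: [0.3, 0.1, 0.6]
opening: 85.1
```

Run:
```python
from h import *
show();plan(down(-7),[508,-234.8,300]);st=snap("wrist","w11")
print(w2px("wrist",[[508,-234.8,288],[508,-234.8,98]],st))
```

```text
t 11.45 q [ 0.43   0.119 -0.092  1.48   0.015  1.546 -1.347] p [ 508.225 -233.041  353.4  ] op 85.0804867530262 F [0.296 0.14  0.595] M [ 0.057 -0.041 -0.038]
[[ 0.993 -0.114 -0.004]
 [-0.115 -0.993 -0.003]
 [-0.004  0.003 -1.   ]]
rows needed 1.3 rot [0.04, 0.04, 0.09] off [0.006, 0.053, 1.78] dist 53.42932434173279
[[252.346 209.817]
 [250.742 161.633]]
```

View pics/w11.png

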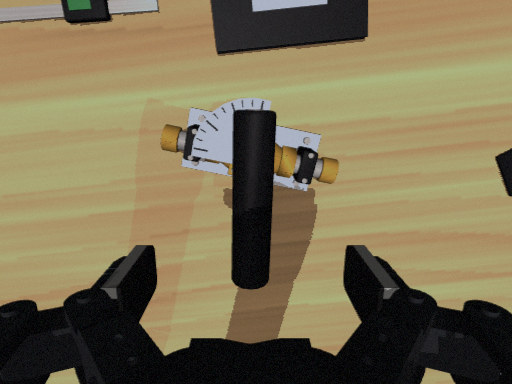

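Emit:
step_arm:
  rotation:
    - [0,0,0.2]
    - [0,0,0.4]
    - [0,0,0.4]
    - [0,0,0.4]
    - [0,0,0.4]
  offset:
    - [0,0.05,0.8]
    - [0,0.05,1.7]
    - [0,0.05,2.6]
    - [0,0.05,3.2]
    - [0,0.05,3.2]
  gripper: [85,85,85,85,85]

```text
clock: 11.92
ee_pos: [507.0, -233.1, 253.2]
tcp_rot: [[0.989, -0.147, -0.01], [-0.147, -0.989, -0.0], [-0.009, 0.002, -1.0]]
ft_force: [-0.0, -0.3, 0.5]
opening: 85.2
```

Emit:
step_arm:
  rotation:
    - [0,0,0]
    - [0,0,0]
    - [0,0,0]
    - [0,0,0]
    - [0,0,0]
  offset:
    - [0,0,0]
    - [0,0,0]
    - [0,0,0]
    - [0,0,0]
    - [0,0,0]
  gripper: [60,45,40,40,40]
  force: 40

```text
clock: 12.33
ee_pos: [508.3, -235.7, 258.3]
tcp_rot: [[0.988, -0.152, -0.002], [-0.152, -0.988, -0.003], [-0.001, 0.003, -1.0]]
ft_force: [-0.3, -0.6, 0.3]
opening: 40.1
```

Run:
```python
from h import *
show();plan(down(-8.6),[508,-234.8,256]);st=snap("wrist","w12")
```

```text
t 12.3333 q [ 0.434  0.143 -0.091  1.643  0.017  1.356 -1.383] p [ 508.34  -235.709  258.29 ] op 40.050811373283665 F [-0.343 -0.585  0.276] M [0.006 0.01  0.012]
[[ 0.988 -0.152 -0.002]
 [-0.152 -0.988 -0.003]
 [-0.001  0.003 -1.   ]]
rows needed 0.1 rot [0.04, 0.01, -0.03] off [-0.016, -0.028, 0.076] dist 2.487418259884386
```

View pics/w12.png

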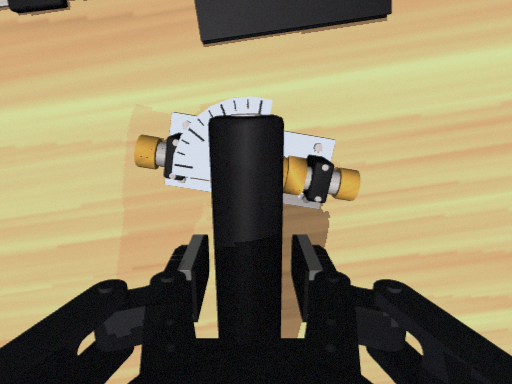

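Emit:
step_arm:
  rotation:
    - [0,0,0]
    - [0,0,0]
    - [0,0,0]
    - [0,0,0]
    - [0,0,0]
  offset:
    - [0,0,0]
    - [0,0,0]
    - [0,0,0]
    - [0,0,0]
    - [0,0,0]
  gripper: [34,30,25,20,20]
  force: 100

```text
clock: 12.8
ee_pos: [508.2, -235.7, 257.9]
tcp_rot: [[0.988, -0.152, -0.002], [-0.152, -0.988, -0.003], [-0.001, 0.003, -1.0]]
ft_force: [-0.2, 0.4, 5.2]
opening: 27.0
```

Run:
```python
from h import *
show()
```

```text
t 12.8 q [ 0.434  0.144 -0.091  1.644  0.017  1.355 -1.383] p [ 508.158 -235.722  257.913] op 27.02811888909815 F [-0.247  0.424  5.179] M [0.11  0.146 0.021]
[[ 0.988 -0.152 -0.002]
 [-0.152 -0.988 -0.003]
 [-0.001  0.003 -1.   ]]
```

Emit:
step_arm:
  rotation:
    - [0,0,-0.8]
    - [0,0,-1.6]
    - [0,0,-2.4]
    - [0,0,-3.2]
    - [0,0,-4.0]
  offset:
    - [0,0,0]
    - [0,0,0]
    - [0,0,0]
    - [0,0,0]
    - [0,0,0]
  gripper: [20,20,20,20,20]

```text
clock: 13.22
ee_pos: [508.3, -235.8, 257.9]
tcp_rot: [[0.98, 0.197, -0.001], [0.197, -0.98, -0.003], [-0.002, 0.002, -1.0]]
ft_force: [0.7, -0.1, 5.5]
opening: 27.5
```

Run:
```python
from h import *
show();snap("scene","s13",(70,90,210,240),4);snap("wrist","w13",(100,60,360,200),3)
```

```text
t 13.2167 q [ 0.456  0.145 -0.115  1.643  0.02   1.355 -1.034] p [ 508.279 -235.781  257.932] op 27.480649845640617 F [ 0.696 -0.139  5.521] M [ 0.121 -0.123 -0.655]
[[ 0.98   0.197 -0.001]
 [ 0.197 -0.98  -0.003]
 [-0.002  0.002 -1.   ]]
```

View pics/s13.png

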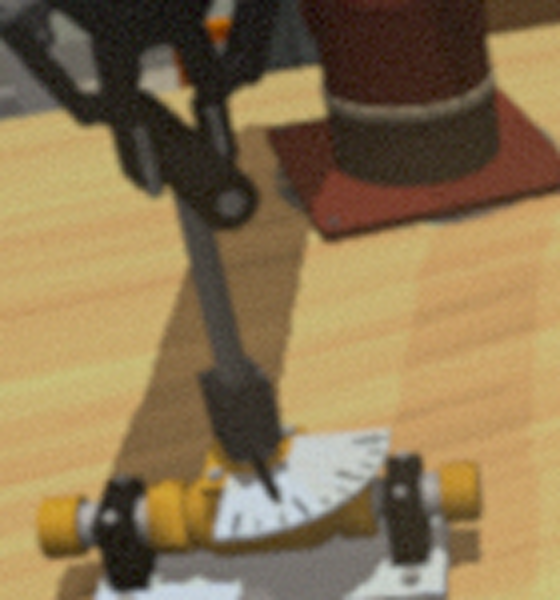

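View pics/w13.png

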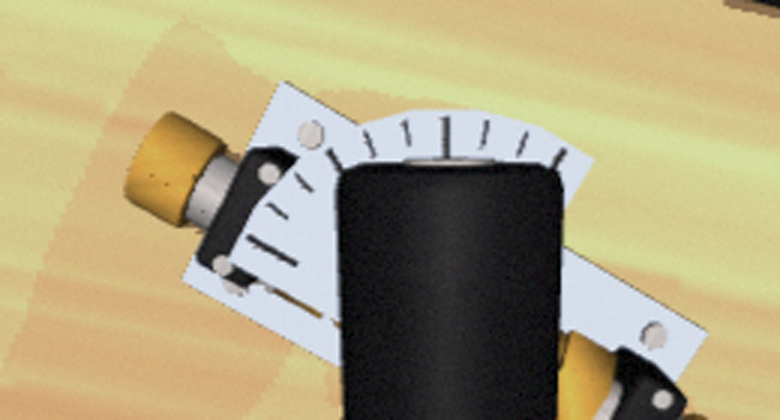

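Emit:
step_arm:
  rotation:
    - [0,0,-1.0]
    - [0,0,-2.0]
    - [0,0,-3.0]
    - [0,0,-4.0]
    - [0,0,-5.0]
  offset:
    - [0,0,0]
    - [0,0,0]
    - [0,0,0]
    - [0,0,0]
    - [0,0,0]
  gripper: [20,20,20,20,20]

```text
clock: 13.73
ee_pos: [508.4, -235.9, 257.9]
tcp_rot: [[0.805, 0.594, -0.001], [0.594, -0.805, -0.003], [-0.003, 0.002, -1.0]]
ft_force: [1.4, -0.1, 4.5]
opening: 26.9
```

Emit:
step_arm:
  rotation:
    - [0,0,-0.5]
    - [0,0,-1.0]
    - [0,0,-1.0]
  offset:
    - [0,0,0]
    - [0,0,0]
    - [0,0,0]
  gripper: [20,20,20]

```text
clock: 13.98
ee_pos: [508.5, -235.8, 257.9]
tcp_rot: [[0.751, 0.66, -0.001], [0.66, -0.751, -0.003], [-0.003, 0.001, -1.0]]
ft_force: [1.2, -0.2, 5.7]
opening: 27.5
```

Run:
```python
from h import *
show();snap("scene","s14",(95,170,185,240),8);snap("top","t14",(310,140,430,260),5)
o=np.array([508,-234.8,0])
for d in range(40,76,5):
    a=np.radians(d-18); e=np.array([np.cos(a),np.sin(a),0]); print(d,((w2px("scene",o+58*e+[0,0,96])+.5-[95,170])*8-.5)[0],((w2px("scene",o+74*e+[0,0,91])+.5-[95,170])*8-.5)[0])
```

```text
t 13.9833 q [ 0.488  0.147 -0.151  1.641  0.026  1.356 -0.516] p [ 508.456 -235.824  257.918] op 27.492851645060256 F [ 1.239 -0.189  5.657] M [-0.081 -0.425 -0.326]
[[ 0.751  0.66  -0.001]
 [ 0.66  -0.751 -0.003]
 [-0.003  0.001 -1.   ]]
40 [420.117 322.67 ] [458.212 361.492]
45 [435.237 313.788] [477.427 349.892]
50 [449.164 304.393] [495.055 337.648]
55 [461.798 294.567] [510.972 324.875]
60 [473.053 284.397] [525.074 311.69 ]
65 [482.855 273.971] [537.276 298.207]
70 [491.148 263.375] [547.515 284.541]
75 [497.889 252.696] [555.745 270.805]
```

View pics/s14.png

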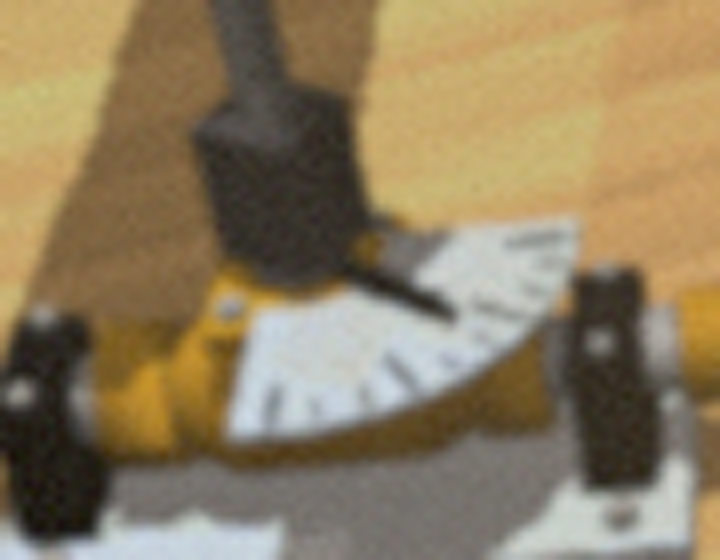

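View pics/t14.png

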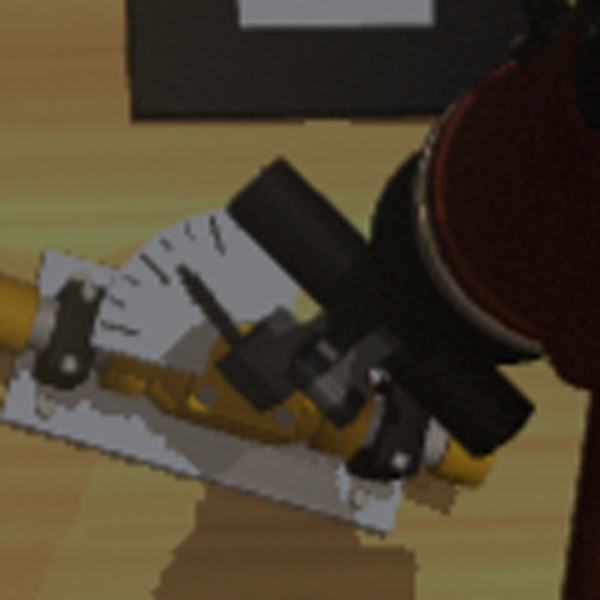

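Run:
```python
from h import *
f=lambda p:(np.array(p)+.5)/5-.5+np.array((310,140))
o=px2w("top",f((258.1,366.9)),98)[0];print(o)
for n,p,z in [("m0",(289,235),91),("m30",(217,235),91),("m40",(190,230),91),("m60",(155,268),91),("m90",(120,327),91),("tip",(181,267),96),("mid",(212,306),96)]:
    q=px2w("top",f(p),z)[0]-o; print(n,np.degrees(np.arctan2(q[1],q[0])),np.linalg.norm(q[:2]))
im=cv2.imread("pics/t14.png")[200:400,90:310]; cv2.imwrite("pics/t14z.png",cv2.resize(im,None,fx=3,fy=3,interpolation=cv2.INTER_CUBIC))
```

```text
[ 507.979 -234.788   98.   ]
m0 -18.705955081270485 65.86911297065164
m30 11.134368774683432 64.60453299100841
m40 20.635358920376746 70.68089780462934
m60 41.19070752588905 64.5529931030334
m90 70.65143972664978 64.26316355420218
tip 33.35120055324778 57.2540409950554
mid 32.420551790822266 34.495853004305
```

View pics/t14z.png

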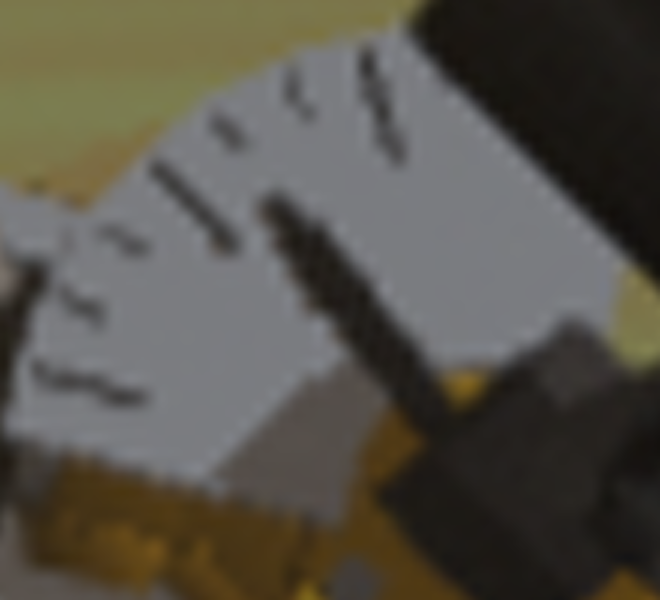

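Emit:
step_arm:
  rotation:
    - [0,0,-0.6]
    - [0,0,-1.2]
    - [0,0,-1.6]
    - [0,0,-1.6]
    - [0,0,-1.6]
  offset:
    - [0,0,0]
    - [0,0,0]
    - [0,0,0]
    - [0,0,0]
    - [0,0,0]
  gripper: [20,20,20,20,20]

```text
clock: 14.5
ee_pos: [508.5, -235.8, 257.9]
tcp_rot: [[0.654, 0.756, -0.001], [0.756, -0.654, -0.003], [-0.003, 0.001, -1.0]]
ft_force: [1.6, 0.7, 4.9]
opening: 27.1
```

Run:
```python
from h import *
show();snap("top","t15",(328,180,372,220),15)
```

```text
t 14.5 q [ 0.497  0.147 -0.161  1.641  0.027  1.356 -0.381] p [ 508.489 -235.818  257.924] op 27.109069812828253 F [1.551 0.731 4.858] M [-0.027 -0.576 -0.321]
[[ 0.654  0.756 -0.001]
 [ 0.756 -0.654 -0.003]
 [-0.003  0.001 -1.   ]]
```

View pics/t15.png

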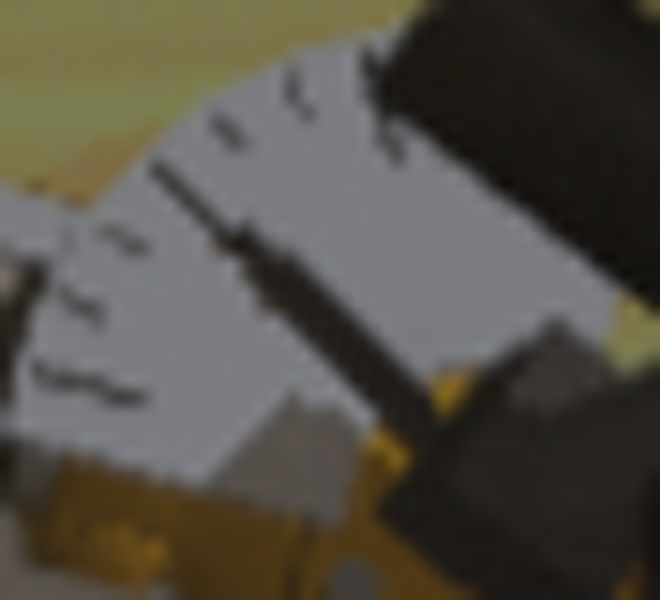

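Emit:
step_arm:
  rotation:
    - [0,0,0.2]
    - [0,0,0.5]
    - [0,0,0.5]
    - [0,0,0.5]
    - [0,0,0.5]
  offset:
    - [0,0,0]
    - [0,0,0]
    - [0,0,0]
    - [0,0,0]
    - [0,0,0]
  gripper: [20,20,20,20,20]

```text
clock: 14.97
ee_pos: [508.4, -235.8, 257.9]
tcp_rot: [[0.686, 0.727, -0.001], [0.727, -0.686, -0.003], [-0.003, 0.001, -1.0]]
ft_force: [1.1, 0.4, 5.0]
opening: 27.3
```

Emit:
step_arm:
  rotation:
    - [0,0,0]
    - [0,0,0]
    - [0,0,0]
    - [0,0,0]
    - [0,0,0]
  offset:
    - [0,0,0]
    - [0,0,0]
    - [0,0,0]
    - [0,0,0]
    - [0,0,0]
  gripper: [32,40,55,70,75]

```text
clock: 15.38
ee_pos: [507.6, -235.6, 256.9]
tcp_rot: [[0.685, 0.728, -0.004], [0.728, -0.685, -0.002], [-0.004, -0.001, -1.0]]
ft_force: [-0.4, 0.1, -0.5]
opening: 73.9
```

Emit:
step_arm:
  rotation:
    - [0,0,0]
    - [0,0,0]
    - [0,0,0]
    - [0,0,0]
    - [0,0,0]
  offset:
    - [0,0,0]
    - [0,0,-0.5]
    - [0,0,-1.3]
    - [0,0,-2.5]
    - [0,0,-3.7]
  gripper: [85,85,85,85,85]

```text
clock: 15.8
ee_pos: [507.5, -235.1, 368.8]
tcp_rot: [[0.685, 0.728, -0.005], [0.728, -0.685, -0.002], [-0.005, -0.002, -1.0]]
ft_force: [1.3, -0.5, 0.5]
opening: 85.1
```

Run:
```python
from h import *
show();snap("top","t16",(310,140,430,260),5);snap("wrist","w16");snap("scene","s16",(70,90,210,240),4)
print("scene",(w2px("scene",[[508,-234.8,98],[508,-234.8,273]])+.5-[70,90])*4-.5,"top",(w2px("top",[[508,-234.8,98],[508,-234.8,273]])+.5-[310,140])*5-.5)
```

```text
t 15.8 q [ 0.489  0.123 -0.153  1.446  0.022  1.578 -0.419] p [ 507.529 -235.141  368.836] op 85.0819245341702 F [ 1.278 -0.537  0.512] M [ 0.019 -0.088 -0.003]
[[ 0.685  0.728 -0.005]
 [ 0.728 -0.685 -0.002]
 [-0.005 -0.002 -1.   ]]
scene [[248.599 436.335]
 [180.459 151.646]] top [[258.122 366.854]
 [373.872 306.68 ]]
```

View pics/t16.png

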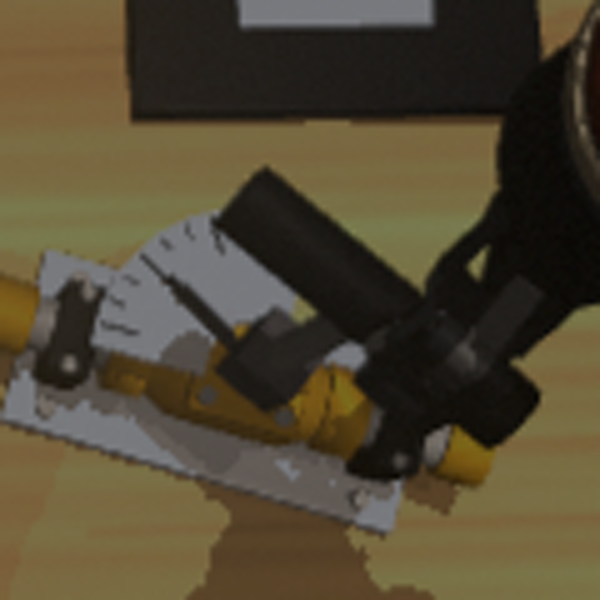

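View pics/s16.png

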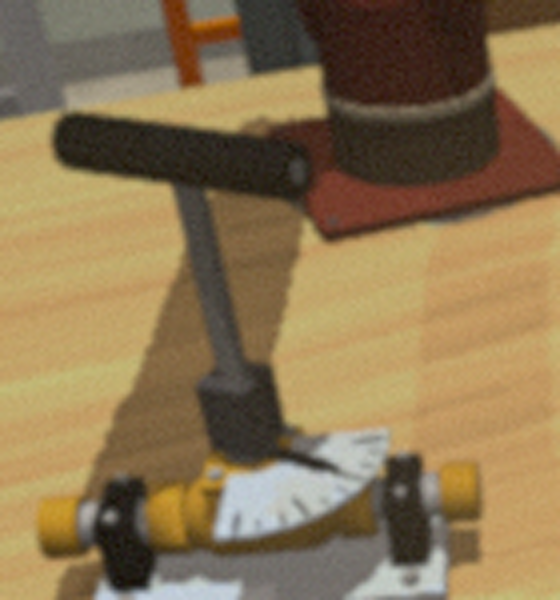

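View pics/w16.png

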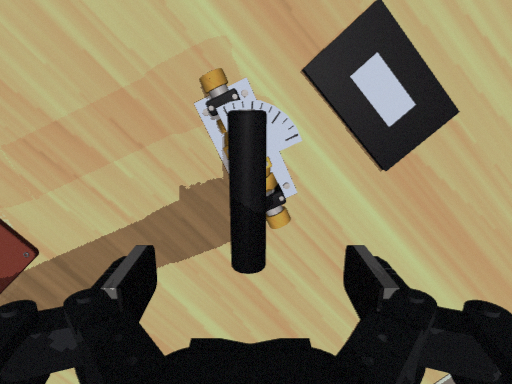

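Emit:
step_arm:
  rotation:
    - [0,0,0]
    - [0,0,0]
    - [0,0,0]
    - [0,0,0]
    - [0,0,0]
  offset:
    - [0,0,-0.6]
    - [0,0,-1.0]
    - [0,0,-1.0]
    - [0,0,-1.0]
    - [0,0,-1.0]
  gripper: [85,85,85,85,85]

```text
clock: 16.37
ee_pos: [508.0, -235.2, 396.7]
tcp_rot: [[0.685, 0.728, -0.005], [0.728, -0.685, -0.002], [-0.005, -0.002, -1.0]]
ft_force: [0.4, -0.1, -0.7]
opening: 85.3
```

Run:
```python
from h import *
show();snap("top","t17",(328,180,372,220),15)
```

```text
t 16.3667 q [ 0.486  0.125 -0.152  1.388  0.022  1.634 -0.419] p [ 507.985 -235.172  396.686] op 85.29414323986876 F [ 0.353 -0.065 -0.678] M [-0.027  0.036 -0.023]
[[ 0.685  0.728 -0.005]
 [ 0.728 -0.685 -0.002]
 [-0.005 -0.002 -1.   ]]
```

View pics/t17.png

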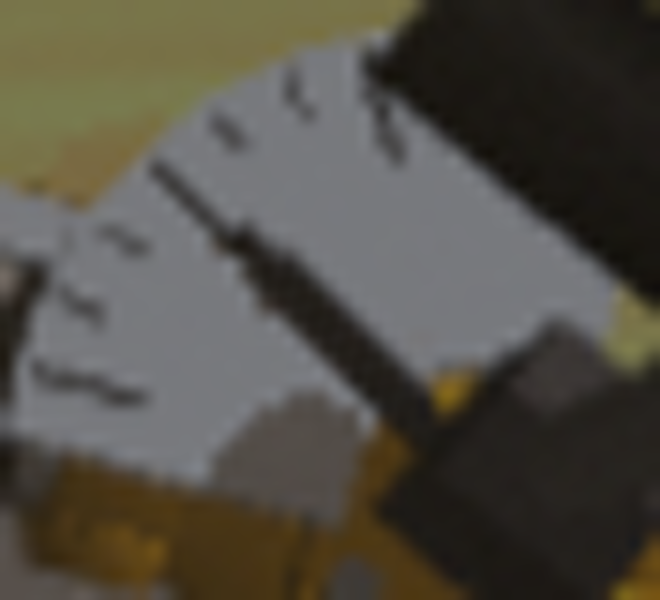

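The pointer lies on the 60-degree mark: its tip at (240,240) meets the mark that runs from (155,165) to (235,245). Nothing is in the gripper, so I'm handing in.

```bash
python3 -c "
from bench import arm
print(arm.job_done())"
```

```text
the job is handed in; nothing more can be done
None
```

I stood the T-key on the valve stem, let go of it, then took hold of its crossbar from above and opened the valve to the 60-degree mark. The job was handed in after about 16.4 s of the 51 s allowed, and it reports no verdict.

**First stand:** I gripped the key by its shank, turned it upright and lowered it onto the stem. Contact came with the mouth calculated at about 98 mm, the shoulder's height. With the gripper open and backed off, the key stood alone, with the pointer still at about 10 degrees.

**Opening:** I turned the crossbar in stages. The first stop fell short, at about 52 degrees, because of play in the socket. I turned it about 8 degrees more, then backed off 2.5 degrees into the play to take the load off before letting go.

**Last checks, after letting go:**
- **Pointer:** in the top picture it lies in line with the 60-degree mark.
- **Key:** it stands upright, with its crossbar within a few pixels of where a fully seated key should show. I judged this from the pictures, not from a direct measurement of the height.
- **Robot:** the fingers are open more than 100 mm above the key, and the force reading is about zero.
- **Caliper, hex key set and notebook:** I never went near them, but I did not measure their positions again at the end.

**Disagreements:** the gripper's opening read about 3 mm below the true diameters, on both the shank and the crossbar. My first grip on the shank sat about 4 mm too high, so I opened and gripped it again lower down.

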